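Clamp the panel and roll its edge strip home

TASK

First push the red toggle-clamp handle outwards and down past dead centre, so that its pad holds the wooden panel. Then take the blue-handled roller from its stand and roll it with firm pressure along the whole yellow edge strip until all six links are fully home, using the roller and never the gripper on the panel or strip. Finally put the roller back in its stand, shoulder plate flat on the rim, and leave the clamp shut, the panel in place and the other things on the bench alone.

Things in the scene. Friction and masses are not known exactly. Their poses are not given: they have to be found in the camera images.
- jig: Fixed grey jig with a sloping aluminium bed. Origin on the bench under the middle of the panel; x up-slope (away from the robot), y along the strip to the left, z up (frame not tilted). The bed rises 30 degrees (0.524 rad) going +x, so it faces up and towards the robot: square off the bed is (-0.5, 0, 0.866) in jig axes. To work square to it, lean the tool's upper end 30 degrees towards the robot.
- rail (a point): Middle of a fixed yellow guard rail, 18 mm round, along jig y, 170 mm above the strip (at jig x 0.055, y 0.03, z 0.292): a tool pointing straight down at the strip hits it. Its two posts stand at jig x 0.088, y -0.175 and 0.235.
- panel: Loose pale wooden panel 150 mm (up-slope) x 250 mm (along y) x 18 mm lying on the sloping bed against a steel ledge at its lower edge and a stop at its right end. Its body frame is upright (same axes as the jig's, same origin), not tilted. It carries the strip along its upper edge.
- strip_right (a point): Middle of the top face of the right-most strip link (link1, most negative jig y) as it is when fully home. The strip is six yellow links, 34 mm long, 20 mm wide, spaced 36 mm, on the straight line from this point to strip_left. Fully home, the link tops stand 3 mm off the panel's face; before, about 9 mm.
- strip_left (a point): Middle of the top face of the left-most link (link6), fully home; 180 mm from strip_right along the jig's +y.
- clamp_handle (a joint): Red-gripped toggle clamp handle, left end of the bed. 0: open, 1.41 rad above the bed plane. Grows as it swings outwards (jig +y) and down; dead centre 1.15, stop 1.27 (0.14 rad above the bed plane). It turns about the up-slope line through clamp_pivot, in the plane of jig y and the bed's normal. Takes 1 to 4 N at the grip; stays where left. The clamp arm follows it down on the panel side.
- clamp_pivot (a point): Handle's hinge point, 45 mm off the bed; at jig (-0.040, 0.180, 0.105).
- clamp_tip (a point): On the handle's axis 110 mm from the pivot, 8 mm before the rounded end; the red grip is 20 mm round and reaches from 45 to 128 mm from the pivot.
- clamp_pad: Black rubber pad, 20 mm round, under the end of the clamp arm, on a stiff spring. Past dead centre it presses on the panel's face with about 6 N. Origin: centre of the pad's face.
- roller: Loose hand roller, 0.36 kg, upright in its stand. Origin: underside of the wheel; z along the handle. Black wheel 40 mm dia, 26 wide, free on the roller's x axis: rolls along y. Shoulder plate 70 x 70 mm at z 58 to 64. Blue handle 26 x 26 mm, z 64 to 140; grip near z 105. The fork with the wheel is sprung along z: gives from 6 N, 1 mm per further 1.5 N, up to 9 mm (19.5 N).
- stand: Fixed black stand: upright tube 72 x 74 mm, opening 48 mm (x) x 50 mm (y), rim 75 mm above the bench, 100 mm foot. Origin on the bench under the opening's centre. The roller's fork (38 mm in x) and wheel (40 mm in y) hang in the opening with axes parallel to the stand's (either way round) and the shoulder plate rests on the rim: the roller's origin is then 17 mm high.
- link1 (a joint): Strip link 1, counted from the right (negative jig y). 0: standing 6 mm proud; 0.006: fully home. It needs a steady push of about 8 N square to the bed and stays where it is pushed.
- link2 (a joint): Strip link 2, counted from the right (negative jig y). 0: standing 6 mm proud; 0.006: fully home. It needs a steady push of about 8 N square to the bed and stays where it is pushed.
- link3 (a joint): Strip link 3, counted from the right (negative jig y). 0: standing 6 mm proud; 0.006: fully home. It needs a steady push of about 8 N square to the bed and stays where it is pushed.
- link4 (a joint): Strip link 4, counted from the right (negative jig y). 0: standing 6 mm proud; 0.006: fully home. It needs a steady push of about 8 N square to the bed and stays where it is pushed.
- link5 (a joint): Strip link 5, counted from the right (negative jig y). 0: standing 6 mm proud; 0.006: fully home. It needs a steady push of about 8 N square to the bed and stays where it is pushed.
- link6 (a joint): Strip link 6, counted from the right (negative jig y). 0: standing 6 mm proud; 0.006: fully home. It needs a steady push of about 8 N square to the bed and stays where it is pushed.
- tin: Bystander: closed steel tin, 72 mm wide, 85 mm tall; leave it alone. Origin: underside.
- driver: Bystander: screwdriver with green handle, 190 mm; leave it alone. Origin: underside.
- offcut: Bystander: plywood offcut 110 x 60 x 18 mm; leave it alone. Origin: underside.
- spray: Bystander: white bottle with green cap, 56 mm wide, 150 mm tall; leave it alone. Origin: underside.
- sanding_block: Bystander: cork sanding block 100 x 60 x 35 mm; leave it alone. Origin: underside.
- jar: Bystander: amber glass jar 70 mm wide, 80 mm tall; leave it alone. Origin: underside.
Mind the look-alikes: they are no part of the job. What is shaped like the stand but purple or turquoise is not meant.

How it is judged:
By the outcome, as a careful person would: the job done as asked, in the order asked, and still so for the second after the job is handed in, with the robot touching nothing.
It also fails if it takes over 70 s, if anything falls off the work surface, if the arm or the gripper's body presses on something with over 40 N, if the wrist force passes 120 N, or if a joint passes its speed limit or range.

ROBOT

A 6-joint arm with a two-finger parallel gripper is mounted at the origin on the work surface. World frame = base frame: x ahead of the robot, y to its left, z up, the work surface at z = 0. Lengths are in mm, angles in rad, forces in N, time in s.
With the tool pointing down it reaches from about 275 to 825 mm from the base axis. Payload 4.9 kg.
Tool frame: the origin (TCP) lies midway between the tips of the shut fingers; the grasp point (between the pads) lies 19 mm behind it; x points along the fingers, y is the direction in which the jaws open and shut, and the axes are right-handed (so a half turn about x gives the same grasp; the last joint's range is limited). The gripper opens to 85 mm and grips with 20 to 120 N. Pads are 22 mm wide; open, the fingers measure 114 mm over their backs; the gripper's body (76 mm by 85 mm) begins 54 mm behind the grasp point. The pads swing forward as they close: fully open they stand 13 mm farther back than shut.
Start: joints at [1.037, 0.326, -0.193, 1.052, 0, 1.437], TCP at [214.075, 506.646, 231.281] pointing down, gripper open.
Joint ranges: [-2.65, 2.65], [-0.97, 1.79], [-1.3, 1.35], [-1.93, 2.1], [-1.47, 1.37], [-3.14, 3.14]. Speed limits (rad/s): [2.57, 2.57, 3.14, 3.14, 3.14, 3.14].

INTERFACE

Orientations are given as a unit quaternion [w, x, y, z].
In Python, from rig import arm gives the robot as it stands.
- The arm moves only by the tool send_rows, never from a script. Its argument "deltas" is a list of rows, each a list of 7 numbers: the closure, from 0 (fully open) to 1 (shut), then the shift along the tool's x, y, z in mm, then the turn, a rotation vector about the tool's x, y, z in rad. A call has exactly 5 rows; each row shifts and turns the commanded pose from where the row before left it, along the tool's axes as they then stand; what a row does not reach is not made up. A row lasts 1/12 s, in which the tool goes at most 41.7 mm and 7.16 degrees, less where a joint would pass 70% of its speed; a pose out of reach is approached as far as the arm can. A call with a gripper value outside its range is refused whole. The fingers move at their own pace and stop on an object; the grip force is fixed at half the most. Time passes only in rows, so rows that do not move let the fingers close, or fill a call up. It gives the time, the measured TCP pose, the force and the opening at its end, in the units of the state.
- arm.get_obs(): the state, without advancing time (a new reading comes with each control period).
- arm.grab_frame(name): name is "scene" or "top"; returns a dict with "pixels" (480x640x3 uint8, blue, green, red), "mtx" (3x3 intrinsics, pixels), "k1" (the pictures are not rectified: a ray, as slopes to the right and down, at radius r is drawn at 1 + k1 r^2 times it, then the intrinsics apply), "world_to_cam" (4x4, takes a point from world to camera coordinates). Camera axes: x right, y down, z forward; pixel columns grow to the right and rows downward; lengths in mm; the calibration is good to about 2 mm. A picture is of the moment at which its call begins. There is no depth.
- arm.sign_off(): hands the job in, once; it reports no verdict.
The state is a dict: "time": time; "joint_positions": joint angles; "dq": joint speeds; "joint_efforts": joint torques, N m; "position": TCP position; "eef_rot": TCP orientation; "wrist_force": force on the tool from outside, world axes, zero at the start; "torque": the same for the moment, N m; "width": finger opening in mm.
Only numpy, scipy, OpenCV 4.12 (cv2) and the standard library are available. Lean on these libraries where they do the work, as an engineer would, in place of code of your own. Each camera call takes 0.05 s, during which the arm holds its last target.

## Working session

There is one attempt and no reset: what is moved stays moved. The work goes in short steps, Python scripts to look and compute and a tool call to move; the robot and the scene stay as the last step left them, time stands still between calls to the robot, and variables do not carry over. Pictures are saved under pics/ and viewed, and the job is handed in when it is done.

Besides the shell and the picture viewer there is one more tool, called after "Request:" by a JSON object that holds its "name" and its "arguments", one argument or row to a line. send_rows: Moves the arm, as the interface text tells. Its arguments: {"type":"object","properties":{"deltas":{"type":"array","items":{"type":"array","items":{"type":"number"}}}},"required":["deltas"]}

```bash
ls; mkdir -p pics; cat > h.py <<'E'
import numpy as np, cv2
from rig import arm
def grab(n,fn=None):
    f=arm.grab_frame(n)
    if fn: cv2.imwrite('pics/'+fn,np.asarray(f['pixels']))
    return f
E
python3 - <<'E'
from h import *
for n in ('scene','top'):
    f=grab(n,n+'0.png'); print(n,np.round(f['mtx'],1).tolist(),f['k1'],np.round(f['world_to_cam'],3).tolist())
print(arm.get_obs())
E
```

```text
pics
scene [[457.9, 0.0, 325.0], [0.0, 457.9, 246.7], [0.0, 0.0, 1.0]] -0.11997005090294978 [[0.516, 0.857, -0.004, -271.956], [0.673, -0.408, -0.617, -258.693], [-0.53, 0.316, -0.787, 1750.984], [0.0, 0.0, 0.0, 1.0]]
top [[549.5, 0.0, 327.3], [0.0, 549.5, 240.6], [0.0, 0.0, 1.0]] -0.13828098620105952 [[-0.004, -1.0, 0.002, -26.387], [-0.992, 0.004, -0.127, 534.869], [0.127, -0.003, -0.992, 1365.012], [0.0, 0.0, 0.0, 1.0]]
{'time': 0.1, 'joint_positions': array([ 1.03681728e+00,  3.26386407e-01, -1.92701938e-01,  1.05189516e+00,
       -4.62814221e-06,  1.43658771e+00]), 'dq': array([ 1.24610749e-03, -3.06601908e-04, -1.12929310e-03,  3.12859355e-03,
       -3.14878482e-04,  7.63300671e-05]), 'joint_efforts': array([ 3.12578632e-02, -4.31458747e+01,  2.52250993e+01,  8.69820826e-02,
       -5.46323936e-03, -5.68758023e-04]), 'position': array([214.05416429, 506.62673994, 231.14046159]), 'eef_rot': array([ 0.69300769,  0.14033782,  0.693048  , -0.14046394]), 'wrist_force': array([-0.19186063,  0.13665782,  1.17363029]), 'torque': array([ 0.01963697,  0.03022801, -0.04997883]), 'width': 85.5289308395439}
```

View pics/scene0.png

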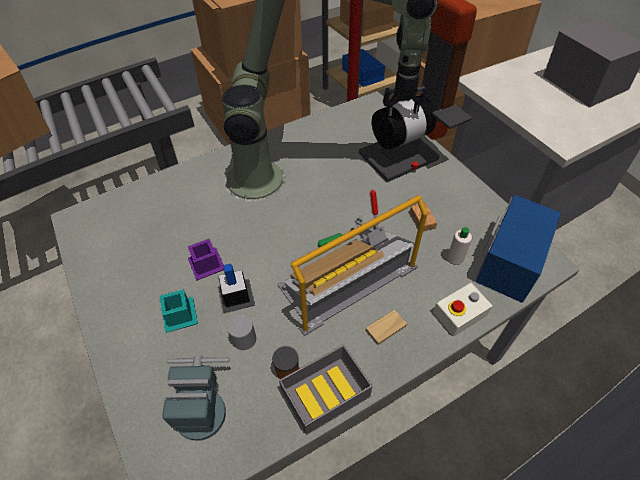

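View pics/top0.png

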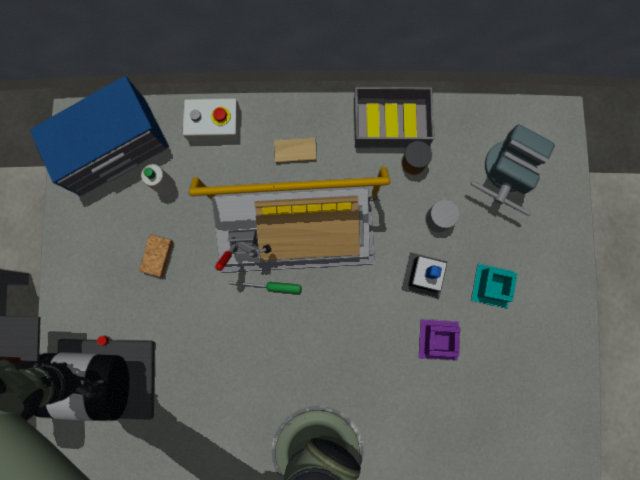

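```bash
cat >> h.py <<'E'
def rays(f,uv):
    uv=np.asarray(uv,float).reshape(-1,1,2)
    n=cv2.undistortPoints(uv,np.asarray(f['mtx']),np.array([f['k1'],0,0,0])).reshape(-1,2)
    T=np.asarray(f['world_to_cam']);R=T[:3,:3]
    d=np.c_[n,np.ones(len(n))]@R
    return -R.T@T[:3,3], d
def onplane(f,uv,z):
    c,d=rays(f,uv); return c+d*((z-c[2])/d[:,2])[:,None]
def tri(f1,u1,f2,u2):
    c1,d1=rays(f1,u1);c2,d2=rays(f2,u2);out=[]
    for a,b in zip(d1,d2):
        s=np.linalg.lstsq(np.c_[a,-b],c2-c1,rcond=None)[0]
        p,q=c1+s[0]*a,c2+s[1]*b; out.append([*((p+q)/2),np.linalg.norm(p-q)])
    return np.array(out)
def proj(f,P):
    T=np.asarray(f['world_to_cam']);P=np.asarray(P,float).reshape(-1,3)
    return cv2.projectPoints(P,cv2.Rodrigues(T[:3,:3])[0],T[:3,3],np.asarray(f['mtx']),np.array([f['k1'],0,0,0]))[0].reshape(-1,2)
def crop(f,x0,y0,w,h,s,fn):
    im=np.asarray(f['pixels'])[y0:y0+h,x0:x0+w]
    cv2.imwrite('pics/'+fn,cv2.resize(im,None,fx=s,fy=s,interpolation=cv2.INTER_CUBIC))
E
python3 - <<'E'
from h import *
import pickle
S=grab('scene');T=grab('top'); pickle.dump((S,T),open('f0.pkl','wb'))
crop(S,270,180,170,155,4,'s_jig.png');crop(T,180,165,220,120,3.6,'t_jig.png')
crop(S,150,225,120,130,4,'s_st.png');crop(T,390,240,140,125,4,'t_st.png')
# yellow strip link blobs
for n,f,roi in(('S',S,(300,235,390,300)),('T',T,(250,195,365,220))):
    im=np.asarray(f['pixels']);h=cv2.cvtColor(im,cv2.COLOR_BGR2HSV)
    m=cv2.inRange(h,(22,150,90),(35,255,255));x0,y0,x1,y1=roi
    z=np.zeros_like(m);z[y0:y1,x0:x1]=m[y0:y1,x0:x1]
    k,l,st,c=cv2.connectedComponentsWithStats(z)
    for i in range(1,k):
        if st[i,4]>15: print(n,st[i],c[i].round(1))
E
```

```text
S [313 250  63  37 364] [344.2 267.5]
T [262 202  90  13 744] [306.5 208. ]
```

View pics/s_jig.png

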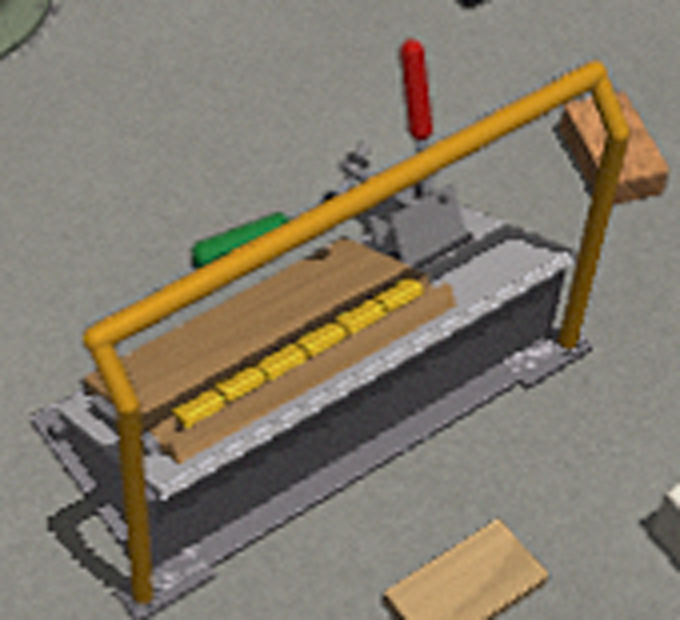

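View pics/t_jig.png

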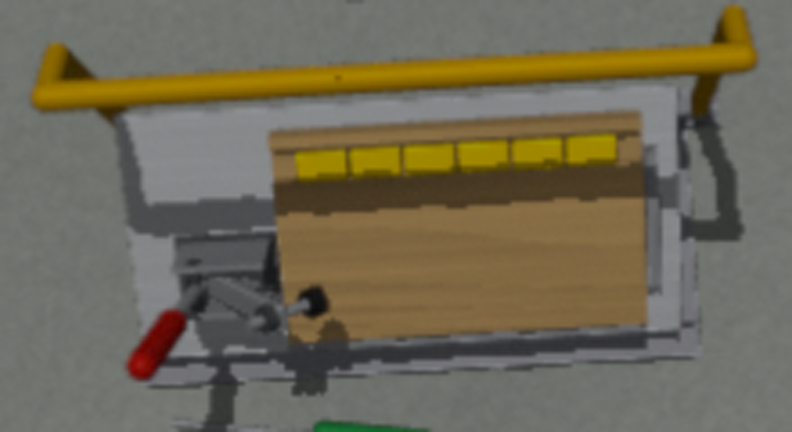

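View pics/s_st.png

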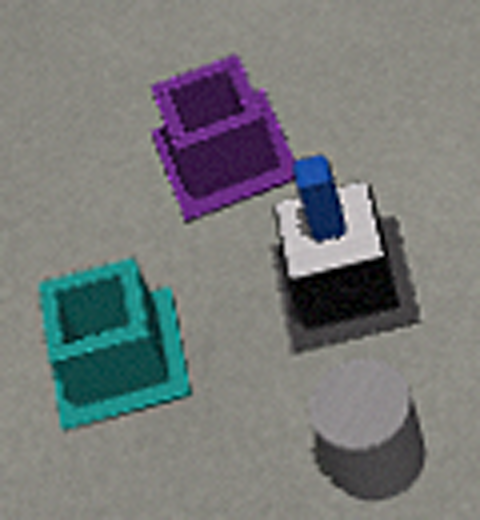

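View pics/t_st.png

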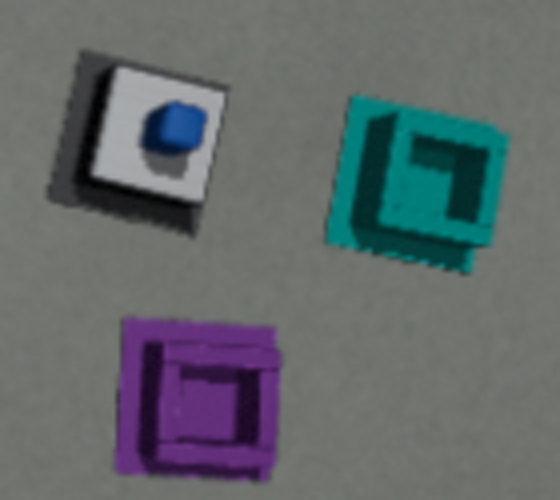

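```bash
python3 - <<'E'
from h import *
import pickle
S,T=pickle.load(open('f0.pkl','rb'))
def blob(f,roi,lo,hi):
    im=np.asarray(f['pixels']);h=cv2.cvtColor(im,cv2.COLOR_BGR2HSV);m=cv2.inRange(h,lo,hi);x0,y0,x1,y1=roi
    z=np.zeros_like(m);z[y0:y1,x0:x1]=m[y0:y1,x0:x1];return z
m=blob(T,(250,195,365,220),(22,150,90),(35,255,255))
ys,xs=np.nonzero(m);r=cv2.minAreaRect(np.c_[xs,ys].astype(np.float32));print(r)
b=cv2.boxPoints(r);print(b)
b=b[np.argsort(b[:,0])];L=b[:2].mean(0);R=b[2:].mean(0)
P=onplane(T,[L,R,(L+R)/2],127);print('T@127',P.round(1),np.linalg.norm(P[0]-P[1]))
# expected 214 long
# hand end-centres from crops
tL=np.array([297,166])/3.6+[180,165];tR=np.array([615,149])/3.6+[180,165]
sL=np.array([408,288])/4+[270,180];sR=np.array([200,408])/4+[270,180]
print(tri(T,[tL,tR],S,[np.array([424,288])/4+[270,180],np.array([178,414])/4+[270,180]]).round(1))
# rail ends (bends)
tr=np.array([[38,98],[752,57]])/3.6+[180,165]; sr=np.array([[604,72],[90,338]])/4+[270,180]
print('rail',tri(T,tr,S,sr).round(1))
# clamp tip
print('clamp end',tri(T,[np.array([141,366])/3.6+[180,165]],S,[np.array([412,46])/4+[270,180]]).round(1))
print('grip base',tri(T,[np.array([178,316])/3.6+[180,165]],S,[np.array([423,138])/4+[270,180]]).round(1))
# stand plate corners
tp=np.array([[117,67],[227,88],[206,202],[92,178]])/4+[390,240]
sp=np.array([[375,184],[384,260],[288,277],[277,202]])/4+[150,225]
p=onplane(T,tp,81);print(p.round(1),p.mean(0));q=onplane(S,sp,81);print(q.round(1),q.mean(0))
# handle top z=17+140=157
print(onplane(T,[np.array([184,126])/4+[390,240]],157),onplane(S,[np.array([312,170])/4+[150,225]],157))
E
```

```text
((306.4784851074219, 208.11231994628906), (8.59785270690918, 89.47313690185547), 86.8201675415039)
[[261.57233 206.30154]
 [350.9077  201.33847]
 [351.38464 209.9231 ]
 [262.04926 214.88617]]
T@127 [[596.1 128.3 127. ]
 [607.2 -85.9 127. ]
 [601.5  21.2 127. ]] 214.522281872922
[[598.5 131.9 119.3   9.6]
 [606.  -83.7 127.    3.2]]
rail [[ 608.3  264.5  290.8    6.9]
 [ 628.  -155.9  297.2    4.1]]
clamp end [[455.8 214.2 212.    4.8]]
grip base [[493.8 203.5 148.1   6. ]]
[[ 487.8 -254.7   81. ]
 [ 474.4 -322.8   81. ]
 [ 404.3 -307.8   81. ]
 [ 419.6 -237.7   81. ]] [ 446.51980153 -280.75379988   81.        ]
[[ 429.5 -229.3   81. ]
 [ 495.4 -252.6   81. ]
 [ 472.3 -320.    81. ]
 [ 406.1 -300.5   81. ]] [ 450.80208146 -275.60139571   81.        ]
[[ 445.77526763 -280.01074466  157.        ]] [[ 449.24162651 -276.17914044  157.        ]]
```

```bash
python3 - <<'E'
from h import *
import pickle
S,T=pickle.load(open('f0.pkl','rb'))
crop(S,330,180,70,75,8,'s_cl.png');crop(T,205,225,85,60,8,'t_cl.png')
im=np.asarray(T['pixels']);im2=np.asarray(S['pixels'])
# plate white
for n,f,roi in(('T',T,(405,245,455,300)),('S',S,(215,265,250,300))):
    a=np.asarray(f['pixels']).astype(int);x0,y0,x1,y1=roi
    h=cv2.cvtColor(np.asarray(f['pixels']),cv2.COLOR_BGR2HSV)
    m=((h[...,2]>125)&(h[...,1]<50)).astype(np.uint8);z=np.zeros_like(m);z[y0:y1,x0:x1]=m[y0:y1,x0:x1]
    k,l,st,c=cv2.connectedComponentsWithStats(z);i=1+np.argmax(st[1:,4]);print(n,st[i],c[i])
    cs=cv2.findContours((l==i).astype(np.uint8),0,2)[0][0];hull=cv2.convexHull(cs)
    w=onplane(f,hull.reshape(-1,2),81)[:,:2].astype(np.float32);r=cv2.minAreaRect(w);print(r)
    mb=cv2.inRange(h,(105,120,40),(125,255,255));z=np.zeros_like(mb);z[y0-10:y1,x0:x1]=mb[y0-10:y1,x0:x1]
    ys,xs=np.nonzero(z);print('blue',xs.min(),xs.max(),ys.min(),ys.max(),xs.mean(),ys.mean())
from scipy.spatial.transform import Rotation as Ro
q=arm.get_obs()['eef_rot'];print(Ro.from_quat([q[1],q[2],q[3],q[0]]).as_matrix().round(3))
E
```

```text
T [414 257  32  33 532] [427.94548872 272.68609023]
((447.35552978515625, -278.93994140625), (68.70014953613281, 68.35083770751953), 75.63703918457031)
blue 426 440 266 278 433.09090909090907 271.88961038961037
S [215 265  35  35 586] [232.01877133 280.05460751]
((444.552490234375, -274.02801513671875), (104.56936645507812, 117.294189453125), 67.21096801757812)
blue 223 235 264 284 229.34078212290504 273.8882681564246
[[-0.     0.389  0.921]
 [-0.     0.921 -0.389]
 [-1.    -0.    -0.   ]]
```

```bash
python3 -c "
import cv2;print(cv2.imread('pics/s_cl.png').shape)"
```

```text
(600, 560, 3)
```

View pics/s_cl.png

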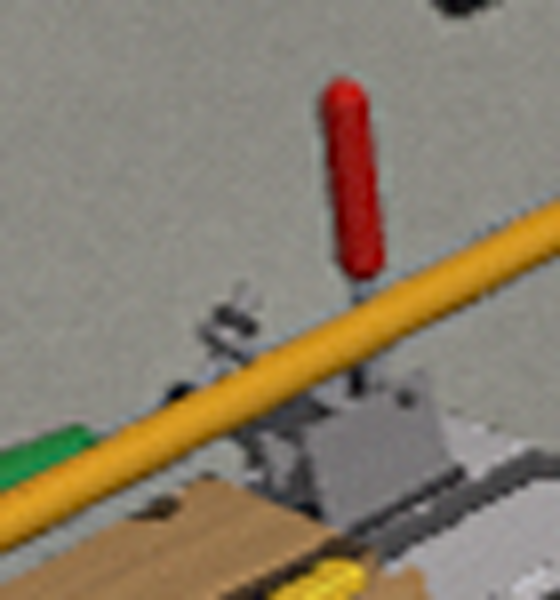

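View pics/t_cl.png

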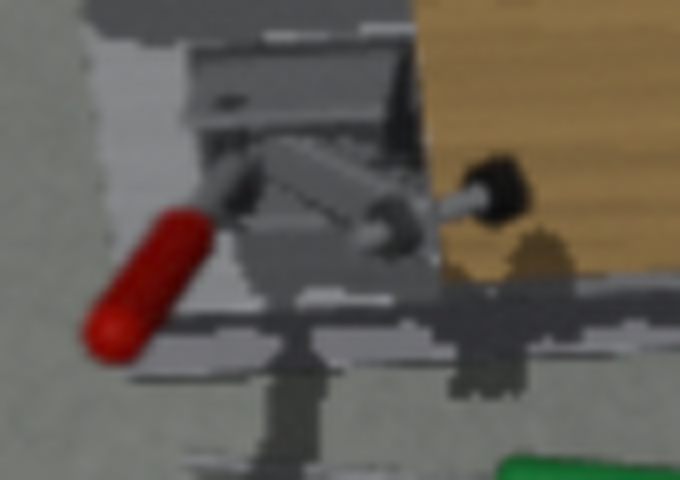

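```bash
cat >> h.py <<'E'
from scipy.spatial.transform import Rotation as Ro
YAW=0.05; J0=np.array([566.8,19.5,0.])
RJ=Ro.from_euler('z',YAW).as_matrix()
def jw(p): return J0+RJ@np.asarray(p,float)
N=RJ@np.array([-.5,0,np.sqrt(.75)]); UP=RJ@np.array([np.sqrt(.75),0,.5]); YJ=RJ@np.array([0,1.,0])
PIV=jw([-40,180,105])
def cur():
    o=arm.get_obs();q=o['eef_rot'];return np.array(o['position']),Ro.from_quat([q[1],q[2],q[3],q[0]]).as_matrix(),o
def rows(p0,R0,p1,R1,n,g):
    """n rows straight from pose0 to pose1"""
    rv=Ro.from_matrix(R0.T@R1).as_rotvec();p,R=p0,R0;out=[]
    for i in range(1,n+1):
        pn=p0+(p1-p0)*i/n;Rn=R0@Ro.from_rotvec(rv*i/n).as_matrix()
        d=np.round(R.T@(pn-p),1);w=np.round(Ro.from_matrix(R.T@Rn).as_rotvec(),4)
        out.append([g,*(d+0.).tolist(),*(w+0.).tolist()]);p=p+R@d;R=R@Ro.from_rotvec(w).as_matrix()
    for i in range(0,n,5): print(str(out[i:i+5]).replace(' ',''))
    return p,R
E
python3 - <<'E'
from h import *
import pickle
S,T=pickle.load(open('f0.pkl','rb'))
print('arm end',tri(T,[[205+390/8,225+230/8]],S,[[330+235/8,180+315/8]]).round(1))
print('pad',tri(T,[[205+500/8,225+190/8]],S,[[330+178/8,180+395/8]]).round(1))
print('piv',PIV)
# reproject predicted in S: handle end, strip ends proud, rail ends
a=1.41
end=PIV+120*(np.cos(a)*YJ+np.sin(a)*N)
for nm,P in(('end',end),('s6',jw([34.7,107,127])),('s1',jw([34.7,-107,127])),('mid rail',jw([55,30,292]))):
    print(nm,P.round(1),proj(S,P).round(1),proj(T,P).round(1))
# tool target: x=-N, y=+-UP
for sg in(1,-1):
    R=np.c_[-N,sg*UP,np.cross(-N,sg*UP)];p,R0,o=cur();print(sg,Ro.from_matrix(R0.T@R).as_rotvec())
E
```

```text
arm end [[490.1 144.5 156.2   4.4]]
pad [[502.6 112.7 140.9   1.1]]
piv [517.85373912 197.2758801  105.        ]
end [457.7 213.5 207.6] [[372.3 193.1]] [[218.9 265.5]]
s6 [596.1 128.1 127. ] [[373.1 250.7]] [[261.9 210.6]]
s1 [606.8 -85.6 127. ] [[313.5 284.1]] [[351.  205.8]]
mid rail [620.2  52.2 292. ] [[359.7 230.6]] [[289.  184.9]]
1 [ 1.09417907 -0.29310968  0.46732542]
-1 [-1.96694718 -0.52729385 -0.33072228]
```

```bash
python3 - <<'E'
from h import *
p,R0,o=cur()
R=np.c_[-N,UP,np.cross(-N,UP)]
W1=PIV-25*YJ+195*N; print(W1)
p,R=rows(p,R0,W1,R,20,1.0); 
W2=PIV-20*YJ+95*N; print('down',W2)
rows(p,R,W2,R,5,1.0)
E
```

```text
[421.72506796 167.43415459 273.87495374]
[[1.0,-2.1,-11.6,16.2,0.0547,-0.0147,0.0234],[1.0,-2.2,-10.6,16.8,0.0547,-0.0146,0.0233],[1.0,-2.1,-9.7,17.4,0.0547,-0.0147,0.0234],[1.0,-2.1,-8.6,17.9,0.0547,-0.0146,0.0234],[1.0,-2.0,-7.6,18.4,0.0547,-0.0147,0.0233]]
[[1.0,-1.9,-6.5,18.8,0.0548,-0.0146,0.0234],[1.0,-1.8,-5.4,19.1,0.0547,-0.0147,0.0234],[1.0,-1.6,-4.4,19.5,0.0547,-0.0146,0.0233],[1.0,-1.4,-3.2,19.7,0.0547,-0.0147,0.0234],[1.0,-1.2,-2.1,19.8,0.0547,-0.0147,0.0234]]
[[1.0,-0.9,-1.0,20.0,0.0547,-0.0146,0.0233],[1.0,-0.7,0.1,20.0,0.0547,-0.0147,0.0234],[1.0,-0.3,1.2,19.9,0.0547,-0.0146,0.0234],[1.0,0.0,2.3,19.9,0.0547,-0.0147,0.0233],[1.0,0.4,3.3,19.7,0.0547,-0.0146,0.0234]]
[[1.0,0.7,4.5,19.5,0.0547,-0.0147,0.0234],[1.0,1.1,5.5,19.2,0.0548,-0.0147,0.0233],[1.0,1.6,6.4,18.9,0.0547,-0.0146,0.0234],[1.0,2.0,7.5,18.4,0.0547,-0.0147,0.0234],[1.0,2.4,8.4,18.0,0.0547,-0.0146,0.0233]]
down [471.41268513 174.92686435 187.27241336]
[[1.0,20.0,0.0,-1.0,0.0,0.0,0.0],[1.0,20.0,0.0,-1.0,0.0,0.0,0.0],[1.0,20.0,0.0,-1.0,0.0,0.0,0.0],[1.0,20.0,0.0,-1.0,0.0,0.0,0.0],[1.0,20.0,0.0,-1.0,0.0,0.0,0.0]]
```

Request:
{"name": "send_rows", "arguments": {
  "deltas": [
    [1,-2.1,-11.6,16.2,0.055,-0.015,0.023],
    [1,-2.2,-10.6,16.8,0.055,-0.015,0.023],
    [1,-2.1,-9.7,17.4,0.055,-0.015,0.023],
    [1,-2.1,-8.6,17.9,0.055,-0.015,0.023],
    [1,-2,-7.6,18.4,0.055,-0.015,0.023]
  ]
}}

```text
time: 0.62
position: [266.0, 420.5, 241.5]
eef_rot: [0.699, 0.269, 0.631, -0.2]
wrist_force: [0.4, 0.1, -2.0]
width: 25.6
```

Request:
{"name": "send_rows", "arguments": {
  "deltas": [
    [1,-1.9,-6.5,18.8,0.055,-0.015,0.023],
    [1,-1.8,-5.4,19.1,0.055,-0.015,0.023],
    [1,-1.6,-4.4,19.5,0.055,-0.015,0.023],
    [1,-1.4,-3.2,19.7,0.055,-0.015,0.023],
    [1,-1.2,-2.1,19.8,0.055,-0.015,0.023]
  ]
}}

```text
time: 1.03
position: [317.6, 335.7, 252.6]
eef_rot: [0.689, 0.39, 0.555, -0.254]
wrist_force: [0.2, -1.1, -2.0]
width: -0.2
```

Request:
{"name": "send_rows", "arguments": {
  "deltas": [
    [1,-0.9,-1,20,0.055,-0.015,0.023],
    [1,-0.7,0.1,20,0.055,-0.015,0.023],
    [1,-0.3,1.2,19.9,0.055,-0.015,0.023],
    [1,0,2.3,19.9,0.055,-0.015,0.023],
    [1,0.4,3.3,19.7,0.055,-0.015,0.023]
  ]
}}

```text
time: 1.45
position: [369.0, 250.8, 263.7]
eef_rot: [0.663, 0.502, 0.465, -0.302]
wrist_force: [0.4, -0.9, -2.0]
width: -0.1
```

Request:
{"name": "send_rows", "arguments": {
  "deltas": [
    [1,0.7,4.5,19.5,0.055,-0.015,0.023],
    [1,1.1,5.5,19.2,0.055,-0.015,0.023],
    [1,1.6,6.4,18.9,0.055,-0.015,0.023],
    [1,2,7.5,18.4,0.055,-0.015,0.023],
    [1,2.4,8.4,18,0.055,-0.015,0.023]
  ]
}}

```text
time: 1.87
position: [420.3, 165.9, 274.9]
eef_rot: [0.621, 0.603, 0.365, -0.343]
wrist_force: [-0.2, -0.3, -3.6]
width: 0.1
```

Request:
{"name": "send_rows", "arguments": {
  "deltas": [
    [1,20,0,-1,0,0,0],
    [1,20,0,-1,0,0,0],
    [1,20,0,-1,0,0,0],
    [1,20,0,-1,0,0,0],
    [1,20,0,-1,0,0,0]
  ]
}}

```text
time: 2.28
position: [469.9, 173.2, 187.4]
eef_rot: [0.621, 0.602, 0.366, -0.343]
wrist_force: [-0.5, -0.2, -2.9]
width: 0.0
```

```bash
python3 - <<'E'
from h import *
S=grab('scene');T=grab('top')
crop(S,300,120,130,130,4,'s_c1.png');crop(T,180,210,130,100,4,'t_c1.png')
p,R,o=cur();d=p-PIV;print(d@YJ,d@N,d@UP,R.round(3),N,UP,o['wrist_force'])
E
```

```text
-22.073727230384318 94.77259569618361 -3.4125219852524378 [[ 0.493  0.869  0.042]
 [ 0.013  0.041 -0.999]
 [-0.87   0.493  0.009]] [-0.49937513 -0.02498958  0.8660254 ] [0.8649431  0.04328323 0.5       ] [-1.21503405  0.16008131 -2.20534715]
```

View pics/s_c1.png

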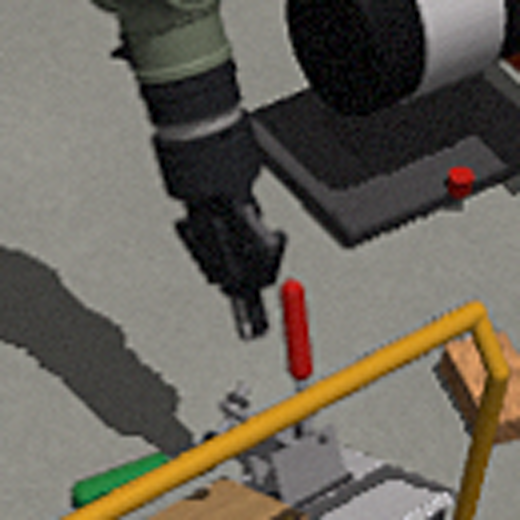

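View pics/t_c1.png

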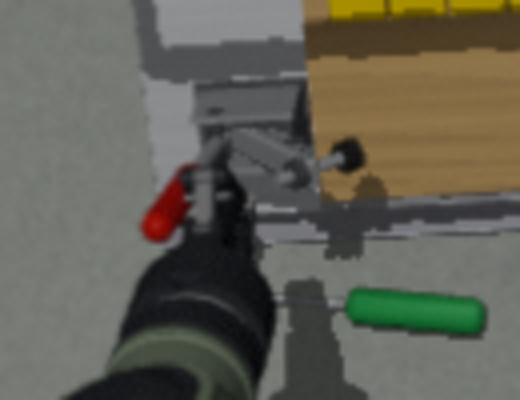

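Request:
{"name": "send_rows", "arguments": {
  "deltas": [
    [1,0,0,-8,0,0,0],
    [1,0,0,-8.3,0,0,0],
    [1,1.2,0,-10.5,0,0,0],
    [1,2,0,-9.3,0,0,0],
    [1,3,0,-9.1,0,0,0]
  ]
}}

```text
time: 2.8
position: [471.3, 220.0, 184.0]
eef_rot: [0.622, 0.602, 0.366, -0.342]
wrist_force: [-1.6, -1.6, -1.6]
width: 0.2
```

Request:
{"name": "send_rows", "arguments": {
  "deltas": [
    [1,3.9,0,-8.7,0,0,0],
    [1,4.7,0,-8.3,0,0,0],
    [1,5.5,0,-7.8,0,0,0],
    [1,6.3,0,-7.2,0,0,0],
    [1,6.9,0,-6.6,0,0,0]
  ]
}}

```text
time: 3.22
position: [483.7, 258.8, 158.6]
eef_rot: [0.622, 0.602, 0.366, -0.342]
wrist_force: [-0.2, 0.4, -1.0]
width: -0.2
```

```bash
python3 - <<'E'
from h import *
S=grab('scene');T=grab('top')
crop(S,300,120,130,130,4,'s_c2.png');crop(T,180,210,130,100,4,'t_c2.png')
p,R,o=cur();d=p-PIV;print(d@YJ,d@N,d@UP,o['wrist_force'])
E
```

```text
62.79154971838895 61.28522845255292 -0.9793097752494345 [-1.1642622   0.19480899 -2.27938343]
```

View pics/s_c2.png

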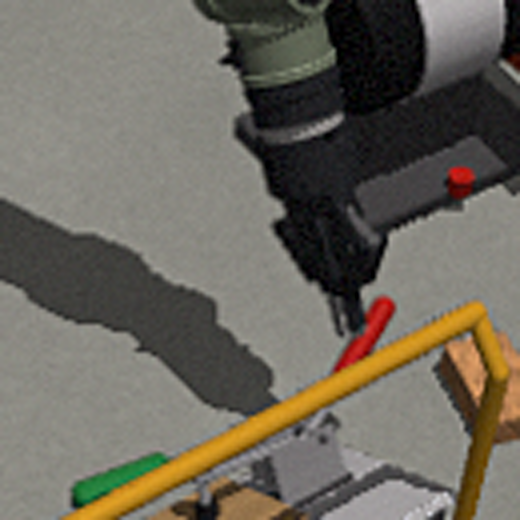

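View pics/t_c2.png

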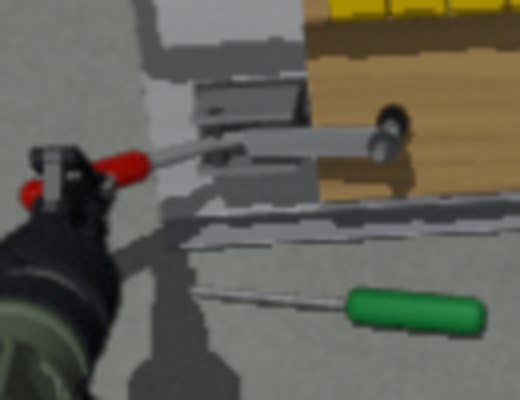

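Handle is following the fingers. Continue down.

Request:
{"name": "send_rows", "arguments": {
  "deltas": [
    [1,7.6,0,-5.8,0,0,0],
    [1,8.1,0,-5,0,0,0],
    [1,8.6,0,-4.2,0,0,0],
    [1,6,0,-2,0,0,0],
    [1,3,0,-1,0,0,0]
  ]
}}

```text
time: 3.73
position: [499.3, 276.3, 128.8]
eef_rot: [0.622, 0.602, 0.366, -0.343]
wrist_force: [-1.1, 0.3, -0.9]
width: -0.0
```

```bash
python3 - <<'E'
from h import *
S=grab('scene');T=grab('top')
crop(S,300,120,130,130,4,'s_c3.png');crop(T,180,210,130,100,4,'t_c3.png')
p,R,o=cur();d=p-PIV;print(d@YJ,d@N,d@UP,o['wrist_force'])
E
```

```text
79.44405987562469 28.217629195313556 -0.8206589369537527 [-0.81697877  0.04632868 -2.7084777 ]
```

View pics/s_c3.png

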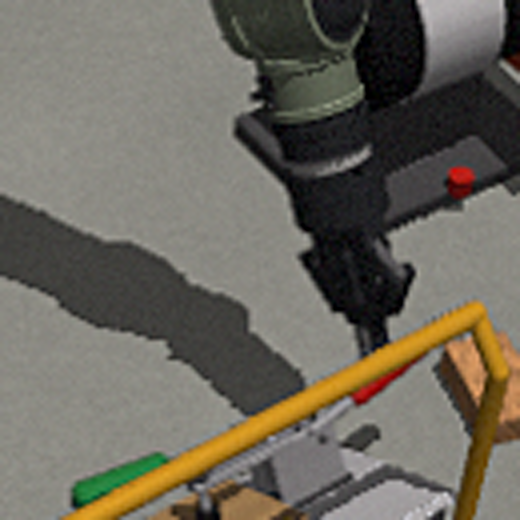

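View pics/t_c3.png

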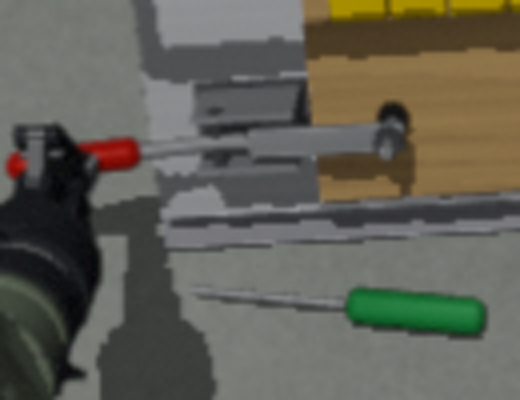

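Request:
{"name": "send_rows", "arguments": {
  "deltas": [
    [1,1,0,-0.5,0,0,0],
    [1,1,0,0,0,0,0],
    [1,1,0,0,0,0,0],
    [1,1,0,0,0,0,0],
    [1,0.5,0,0,0,0,0]
  ]
}}

```text
time: 4.25
position: [501.4, 276.6, 126.2]
eef_rot: [0.622, 0.602, 0.366, -0.342]
wrist_force: [-0.8, -0.1, -2.3]
width: -0.3
```

Request:
{"name": "send_rows", "arguments": {
  "deltas": [
    [1,1,0,0,0,0,0],
    [1,1,0,0,0,0,0],
    [1,0.5,0,0,0,0,0],
    [1,0,0,0,0,0,0],
    [1,0,0,0,0,0,0]
  ]
}}

```text
time: 4.67
position: [502.2, 276.8, 124.7]
eef_rot: [0.622, 0.602, 0.366, -0.342]
wrist_force: [-8.2, -1.3, 8.1]
width: -0.0
```

```bash
python3 - <<'E'
from h import *
S=grab('scene');T=grab('top')
crop(S,300,160,130,130,5,'s_c4.png')
p,R,o=cur();d=p-PIV;print(d@YJ,d@N,d@UP,o['wrist_force'])
E
```

```text
80.18150376730686 22.837050797784997 -0.23825430496412417 [-8.68236779 -2.45902074  8.39053065]
```

View pics/s_c4.png

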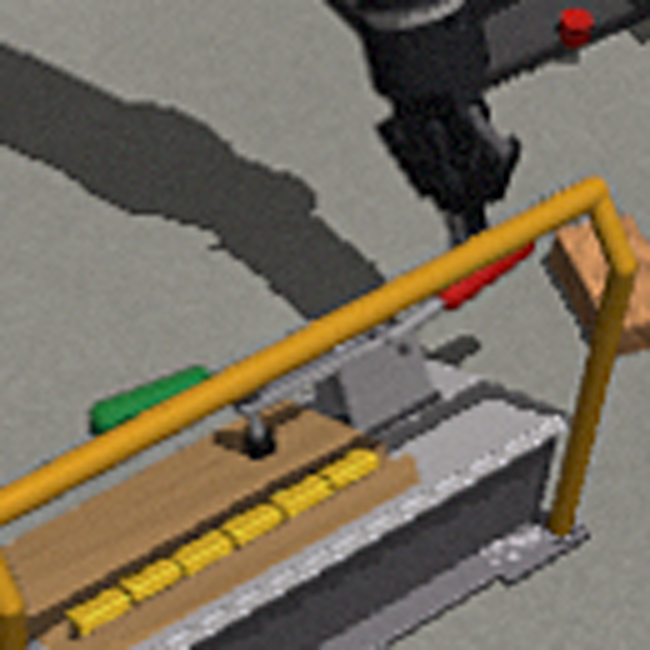

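Request:
{"name": "send_rows", "arguments": {
  "deltas": [
    [1,-10,0,1,0,0,0],
    [1,-30,0,0,0,0,0],
    [1,-35,0,0,0,0,0],
    [1,-35,0,0,0,0,0],
    [0.3,-30,0,10,0,0,0]
  ]
}}

```text
time: 5.18
position: [432.5, 264.4, 247.6]
eef_rot: [0.622, 0.602, 0.366, -0.342]
wrist_force: [0.3, -0.1, -1.4]
width: 10.8
```

```bash
python3 - <<'E'
from h import *
S=grab('scene','sc5.png');T=grab('top');crop(S,300,160,130,130,5,'s_c5.png')
p,R,o=cur();print(o['joint_positions'].round(3),p,R.round(3),o['wrist_force'])
E
```

```text
[ 0.551 -0.061 -0.746  0.416 -0.25   2.017] [433.59988134 264.32066407 250.52042225] [[ 0.503  0.863  0.043]
 [ 0.018  0.039 -0.999]
 [-0.864  0.504  0.004]] [ 0.18386367 -0.31543933 -2.65628236]
```

View pics/s_c5.png

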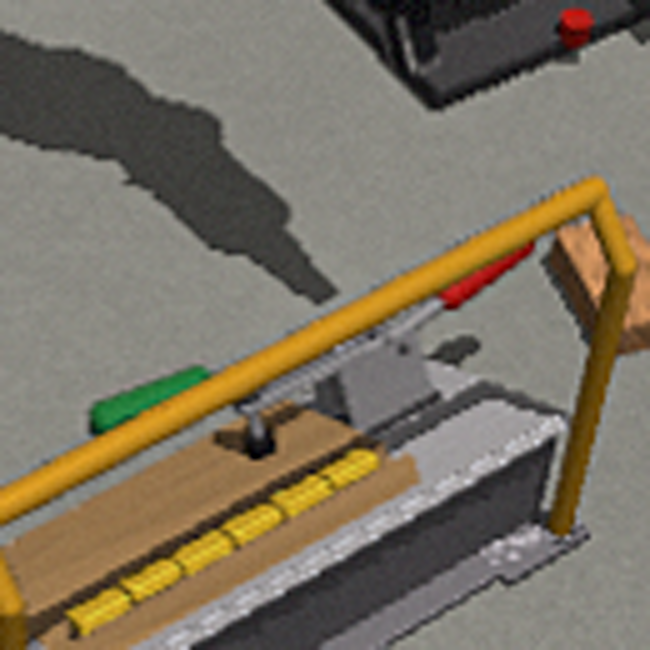

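```bash
python3 - <<'E'
from h import *
p,R,o=cur()
y=1.31;Y=np.array([np.cos(y),np.sin(y),0]);X=np.array([0,0,-1.]);R1=np.c_[X,Y,np.cross(X,Y)]
rows(p,R,np.array([448,-278,255.]),R1,25,0.0)
E
```

```text
[[0.0,-0.3,-0.3,21.7,-0.0494,0.0135,-0.0181],[0.0,-0.5,-1.3,21.7,-0.0494,0.0135,-0.0181],[0.0,-0.8,-2.4,21.5,-0.0494,0.0134,-0.0181],[0.0,-1.0,-3.5,21.4,-0.0493,0.0135,-0.0181],[0.0,-1.3,-4.6,21.2,-0.0494,0.0135,-0.018]]
[[0.0,-1.4,-5.6,20.9,-0.0494,0.0135,-0.0181],[0.0,-1.6,-6.7,20.6,-0.0494,0.0135,-0.0181],[0.0,-1.8,-7.7,20.2,-0.0494,0.0135,-0.0181],[0.0,-1.9,-8.8,19.7,-0.0494,0.0134,-0.0181],[0.0,-1.9,-9.7,19.3,-0.0494,0.0135,-0.0181]]
[[0.0,-2.1,-10.7,18.8,-0.0494,0.0135,-0.0181],[0.0,-2.1,-11.7,18.2,-0.0493,0.0135,-0.0181],[0.0,-2.1,-12.6,17.5,-0.0494,0.0135,-0.018],[0.0,-2.1,-13.5,16.9,-0.0494,0.0135,-0.0181],[0.0,-2.1,-14.3,16.2,-0.0494,0.0134,-0.0181]]
[[0.0,-2.0,-15.1,15.4,-0.0494,0.0135,-0.0181],[0.0,-1.9,-16.0,14.6,-0.0494,0.0135,-0.0181],[0.0,-1.9,-16.6,13.8,-0.0494,0.0135,-0.0181],[0.0,-1.7,-17.4,12.9,-0.0493,0.0135,-0.0181],[0.0,-1.5,-18.0,12.0,-0.0494,0.0135,-0.0181]]
[[0.0,-1.4,-18.6,11.1,-0.0494,0.0134,-0.0181],[0.0,-1.2,-19.1,10.1,-0.0494,0.0135,-0.018],[0.0,-1.0,-19.7,9.2,-0.0494,0.0135,-0.0181],[0.0,-0.7,-20.1,8.2,-0.0494,0.0135,-0.0181],[0.0,-0.5,-20.4,7.2,-0.0494,0.0135,-0.0181]]
```

Request:
{"name": "send_rows", "arguments": {
  "deltas": [
    [0,-0.3,-0.3,21.7,-0.0494,0.0135,-0.018],
    [0,-0.5,-1.3,21.7,-0.0494,0.0135,-0.018],
    [0,-0.8,-2.4,21.5,-0.0494,0.0135,-0.018],
    [0,-1,-3.5,21.4,-0.0494,0.0135,-0.018],
    [0,-1.3,-4.6,21.2,-0.0494,0.0135,-0.018]
  ]
}}

```text
time: 5.7
position: [435.6, 154.2, 245.9]
eef_rot: [0.663, 0.514, 0.454, -0.301]
wrist_force: [0.4, -0.5, -3.0]
width: 84.8
```

Request:
{"name": "send_rows", "arguments": {
  "deltas": [
    [0,-1.4,-5.6,20.9,-0.0494,0.0135,-0.018],
    [0,-1.6,-6.7,20.6,-0.0494,0.0135,-0.018],
    [0,-1.8,-7.7,20.2,-0.0494,0.0135,-0.018],
    [0,-1.9,-8.8,19.7,-0.0494,0.0135,-0.018],
    [0,-1.9,-9.7,19.3,-0.0494,0.0135,-0.018]
  ]
}}

```text
time: 6.12
position: [438.6, 45.5, 247.2]
eef_rot: [0.691, 0.418, 0.532, -0.256]
wrist_force: [-0.4, -0.2, -2.8]
width: 85.4
```

Request:
{"name": "send_rows", "arguments": {
  "deltas": [
    [0,-2.1,-10.7,18.8,-0.0494,0.0135,-0.018],
    [0,-2.1,-11.7,18.2,-0.0494,0.0135,-0.018],
    [0,-2.1,-12.6,17.5,-0.0494,0.0135,-0.018],
    [0,-2.1,-13.5,16.9,-0.0494,0.0135,-0.018],
    [0,-2.1,-14.3,16.2,-0.0494,0.0135,-0.018]
  ]
}}

```text
time: 6.53
position: [441.5, -63.1, 248.3]
eef_rot: [0.706, 0.314, 0.601, -0.205]
wrist_force: [0.8, -0.1, -1.7]
width: 85.3
```

Request:
{"name": "send_rows", "arguments": {
  "deltas": [
    [0,-2,-15.1,15.4,-0.0494,0.0135,-0.018],
    [0,-1.9,-16,14.6,-0.0494,0.0135,-0.018],
    [0,-1.9,-16.6,13.8,-0.0494,0.0135,-0.018],
    [0,-1.7,-17.4,12.9,-0.0494,0.0135,-0.018],
    [0,-1.5,-18,12,-0.0494,0.0135,-0.018]
  ]
}}

```text
time: 6.95
position: [444.3, -171.5, 249.2]
eef_rot: [0.709, 0.204, 0.658, -0.15]
wrist_force: [-0.2, 0.0, -1.7]
width: 85.5
```

Request:
{"name": "send_rows", "arguments": {
  "deltas": [
    [0,-1.4,-18.6,11.1,-0.0494,0.0135,-0.018],
    [0,-1.2,-19.1,10.1,-0.0494,0.0135,-0.018],
    [0,-1,-19.7,9.2,-0.0494,0.0135,-0.018],
    [0,-0.7,-20.1,8.2,-0.0494,0.0135,-0.018],
    [0,-0.5,-20.4,7.2,-0.0494,0.0135,-0.018]
  ]
}}

```text
time: 7.37
position: [447.2, -279.9, 250.2]
eef_rot: [0.699, 0.09, 0.704, -0.092]
wrist_force: [-0.2, -0.6, -1.8]
width: 85.4
```

```bash
python3 - <<'E'
from h import *
S=grab('scene');T=grab('top');crop(S,180,150,140,150,4,'s_d.png');crop(T,380,200,140,120,4,'t_d.png')
p,R,o=cur();print(o['joint_positions'].round(3),p,R.round(3),o['wrist_force'])
E
```

```text
[-0.697  0.278 -0.211  1.085 -0.006 -0.434] [ 447.90210136 -281.23695227  250.05277122] [[-0.006  0.26   0.966]
 [-0.003  0.966 -0.26 ]
 [-1.    -0.004 -0.005]] [-0.86619818 -0.83189252 -3.81011512]
```

View pics/s_d.png

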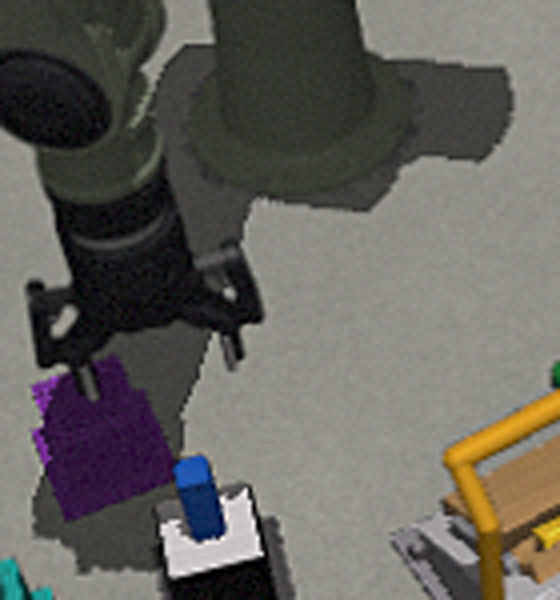

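View pics/t_d.png

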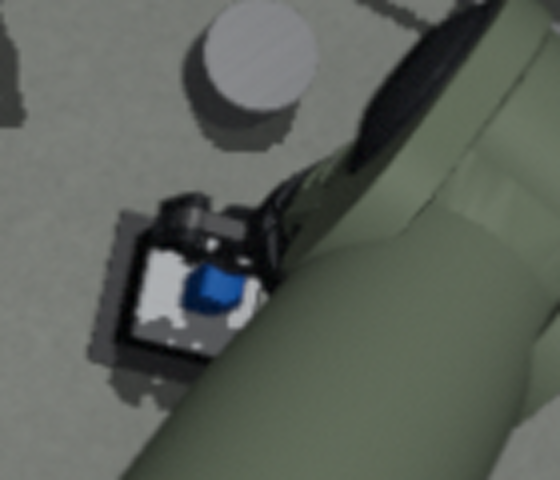

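Request:
{"name": "send_rows", "arguments": {
  "deltas": [
    [0,30,3,0,0,0,0],
    [0,32,0,0,0,0,0],
    [0,32,0,0,0,0,0],
    [0,32,0,0,0,0,0],
    [0,20,0,0,0,0,0]
  ]
}}

```text
time: 7.88
position: [445.6, -274.1, 101.8]
eef_rot: [0.698, 0.092, 0.704, -0.092]
wrist_force: [-1.3, -0.5, -2.2]
width: 85.1
```

```bash
python3 - <<'E'
from h import *
S=grab('scene');T=grab('top');crop(S,180,200,120,120,5,'s_e.png');crop(T,380,200,140,120,4,'t_e.png')
p,R,o=cur();print(o['joint_positions'].round(3),p,R.round(3),o['wrist_force'])
E
```

```text
[-0.69   0.41  -0.434  0.738 -0.005 -0.429] [ 444.54512384 -273.3305352   101.40075751] [[-0.011  0.259  0.966]
 [ 0.003  0.966 -0.259]
 [-1.     0.    -0.012]] [-0.91524382 -0.18941465 -2.54189209]
```

View pics/s_e.png

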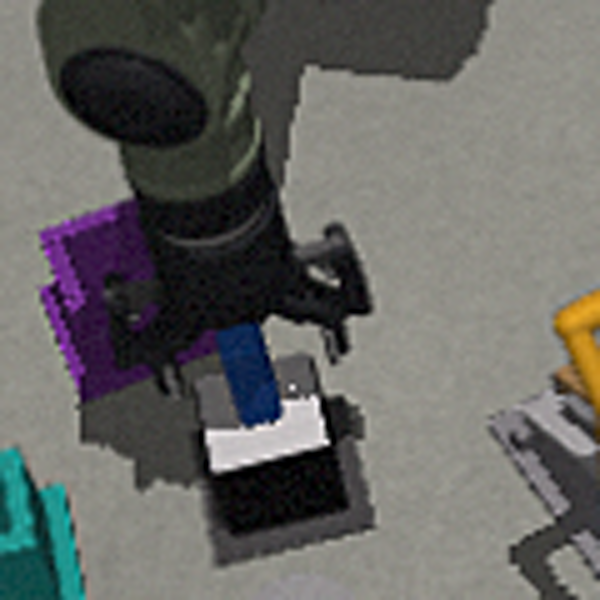

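View pics/t_e.png

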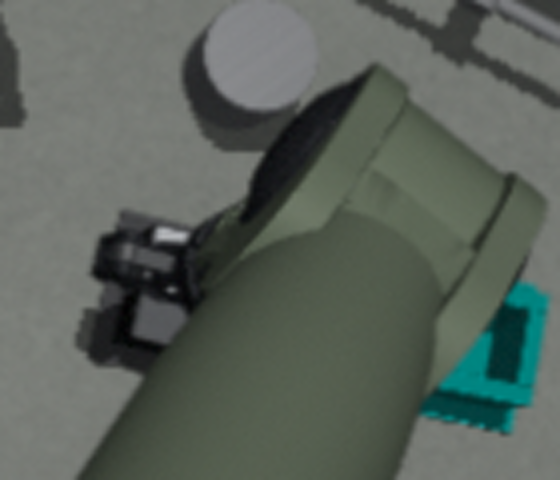

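Request:
{"name": "send_rows", "arguments": {
  "deltas": [
    [0,0,-0.5,4,0,0.01,0],
    [0.7,0,0,0,0,0,0],
    [0.7,0,0,0,0,0,0],
    [1,0,0,0,0,0,0],
    [1,0,0,0,0,0,0]
  ]
}}

```text
time: 8.4
position: [451.9, -278.1, 106.6]
eef_rot: [0.696, 0.091, 0.706, -0.093]
wrist_force: [-0.2, -0.3, -3.1]
width: 38.9
```

Request:
{"name": "send_rows", "arguments": {
  "deltas": [
    [1,0,0,0,0,0,0],
    [1,0,0,0,0,0,0],
    [1,0,0,0,0,0,0],
    [1,0,0,0,0,0,0],
    [1,0,0,0,0,0,0]
  ]
}}

```text
time: 8.82
position: [451.6, -278.1, 106.3]
eef_rot: [0.696, 0.091, 0.706, -0.093]
wrist_force: [-2.0, -0.9, 6.2]
width: 25.6
```

```bash
python3 - <<'E'
from h import *
S=grab('scene');T=grab('top');crop(S,180,200,120,120,5,'s_f.png')
for i in range(3):
    p,R,o=cur();print(p.round(2),o['wrist_force'].round(1),o['torque'].round(2),o['width']);grab('top')
print(R.round(3))
E
```

```text
[ 451.56 -278.11  106.35] [-1.5 -0.6  5.9] [0.17 0.25 0.04] 24.92809361550842
[ 451.58 -278.15  106.36] [-2.3 -1.4  5.1] [0.1  0.23 0.  ] 25.514457520755332
[ 451.58 -278.14  106.34] [-1.4 -0.2  6.1] [0.17 0.32 0.05] 25.48451572750716
[[-0.014  0.258  0.966]
 [-0.001  0.966 -0.258]
 [-1.    -0.004 -0.013]]
```

View pics/s_f.png

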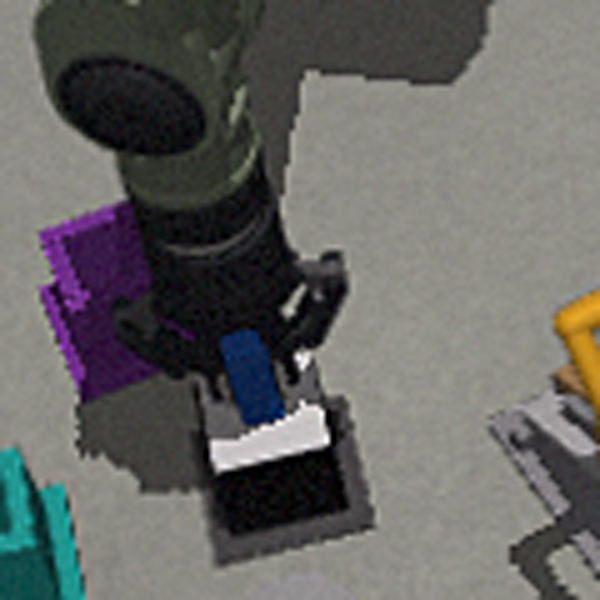

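Request:
{"name": "send_rows", "arguments": {
  "deltas": [
    [1,-6,0,0,0,0,0],
    [1,-12,0,0,0,0,0],
    [1,-18,0,0,0,0,0],
    [1,-22,0,0,0,0,0],
    [1,-22,0,0,0,0,0]
  ]
}}

```text
time: 9.48
position: [451.3, -276.5, 185.0]
eef_rot: [0.695, 0.092, 0.707, -0.092]
wrist_force: [0.6, -0.7, -6.5]
width: 25.7
```

Request:
{"name": "send_rows", "arguments": {
  "deltas": [
    [1,-22,0,0,0,0,0],
    [1,-22,0,0,0,0,0],
    [1,-18,0,0,0,0,0],
    [1,-12,0,0,0,0,0],
    [1,-6,0,0,0,0,0]
  ]
}}

```text
time: 9.9
position: [453.8, -277.5, 266.6]
eef_rot: [0.696, 0.091, 0.706, -0.093]
wrist_force: [0.4, -0.6, -5.8]
width: 25.3
```

```bash
python3 - <<'E'
from h import *
S=grab('scene');T=grab('top');crop(S,170,140,130,150,5 if 0 else 4,'s_g.png')
p,R,o=cur();print(p.round(2),o['wrist_force'].round(1),o['torque'].round(2),o['width'],R.round(3),o['joint_positions'].round(2))
E
```

```text
[ 453.66 -277.57  265.65] [ 0.4  0.4 -6.6] [-0.07 -0.05 -0.04] 25.82781893093921 [[-0.015  0.258  0.966]
 [ 0.     0.966 -0.258]
 [-1.    -0.003 -0.014]] [-0.68  0.28 -0.17  1.13 -0.01 -0.42]
```

View pics/s_g.png

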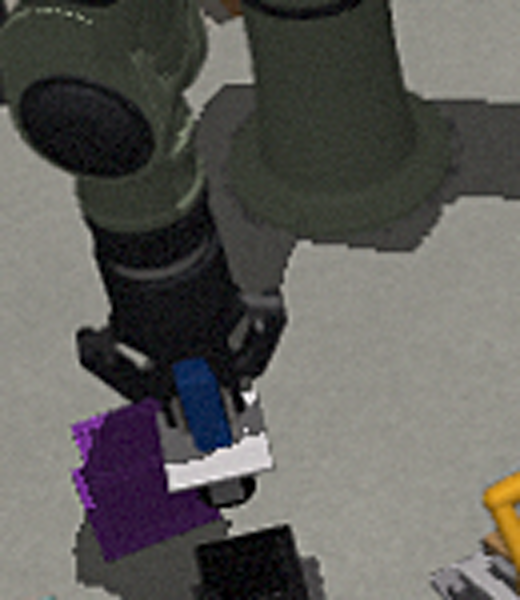

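```bash
python3 - <<'E'
from h import *
S=grab('scene');crop(S,205,240,40,40,14,'s_g2.png')
E
```

```text
(no output)
```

View pics/s_g2.png

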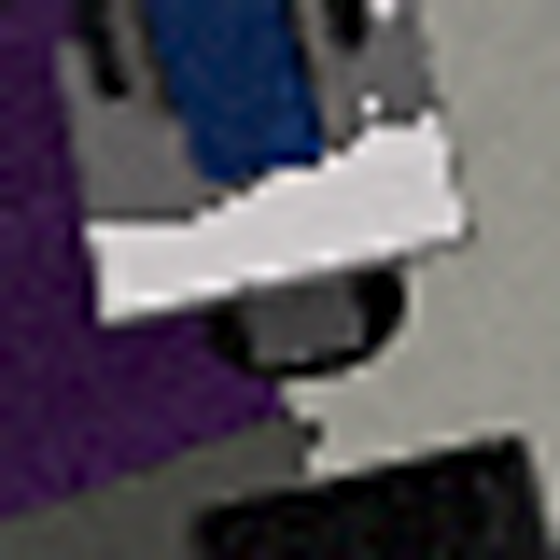

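```bash
cat >> h.py <<'E'
RR=np.c_[-N,YJ,np.cross(-N,YJ)]
TCPZ=89.35
def tcp_at(y,h):  # wheel bottom h mm above HOME top of strip at jig y
    return jw([37.7,y,121.8])+(TCPZ+h)*N
E
python3 - <<'E'
from h import *
p,R,o=cur()
t=tcp_at(-90,50);print(t,[tcp_at(y,0).round(1).tolist() for y in(-90,90)])
rows(p,R,t,RR,15,1.0)
E
```

```text
[539.36308566 -71.98560737 242.48064002] [[564.3, -70.7, 199.2], [555.3, 109.0, 199.2]]
[[1.0,1.4,14.7,2.0,-0.0203,-0.0357,0.0055],[1.0,1.6,14.7,2.3,-0.0202,-0.0356,0.0054],[1.0,1.7,14.6,2.5,-0.0203,-0.0357,0.0055],[1.0,1.9,14.5,2.8,-0.0202,-0.0357,0.0054],[1.0,2.1,14.5,2.9,-0.0203,-0.0357,0.0055]]
[[1.0,2.3,14.3,3.2,-0.0203,-0.0356,0.0054],[1.0,2.5,14.4,3.4,-0.0202,-0.0357,0.0055],[1.0,2.6,14.2,3.6,-0.0203,-0.0357,0.0054],[1.0,2.9,14.1,3.8,-0.0202,-0.0357,0.0055],[1.0,3.1,14.1,3.9,-0.0203,-0.0356,0.0055]]
[[1.0,3.3,13.9,4.2,-0.0203,-0.0357,0.0054],[1.0,3.6,13.8,4.2,-0.0202,-0.0357,0.0055],[1.0,3.7,13.8,4.5,-0.0203,-0.0356,0.0054],[1.0,4.0,13.6,4.5,-0.0202,-0.0357,0.0055],[1.0,4.3,13.5,4.7,-0.0203,-0.0357,0.0054]]
```

Request:
{"name": "send_rows", "arguments": {
  "deltas": [
    [1,1.4,14.7,2,-0.0202,-0.0357,0.0055],
    [1,1.6,14.7,2.3,-0.0202,-0.0357,0.0055],
    [1,1.7,14.6,2.5,-0.0202,-0.0357,0.0055],
    [1,1.9,14.5,2.8,-0.0202,-0.0357,0.0055],
    [1,2.1,14.5,2.9,-0.0202,-0.0357,0.0055]
  ]
}}

```text
time: 10.47
position: [481.4, -207.9, 256.0]
eef_rot: [0.76, 0.058, 0.645, -0.054]
wrist_force: [0.4, -0.2, -5.9]
width: 24.9
```

Request:
{"name": "send_rows", "arguments": {
  "deltas": [
    [1,2.3,14.3,3.2,-0.0202,-0.0357,0.0055],
    [1,2.5,14.4,3.4,-0.0202,-0.0357,0.0055],
    [1,2.6,14.2,3.6,-0.0202,-0.0357,0.0055],
    [1,2.9,14.1,3.8,-0.0202,-0.0357,0.0055],
    [1,3.1,14.1,3.9,-0.0202,-0.0357,0.0055]
  ]
}}

```text
time: 10.88
position: [509.7, -139.4, 248.4]
eef_rot: [0.817, 0.023, 0.576, -0.016]
wrist_force: [0.7, 0.2, -5.8]
width: 25.3
```

Request:
{"name": "send_rows", "arguments": {
  "deltas": [
    [1,3.3,13.9,4.2,-0.0202,-0.0357,0.0055],
    [1,3.6,13.8,4.2,-0.0202,-0.0357,0.0055],
    [1,3.7,13.8,4.5,-0.0202,-0.0357,0.0055],
    [1,4,13.6,4.5,-0.0202,-0.0357,0.0055],
    [1,4.3,13.5,4.7,-0.0202,-0.0357,0.0055]
  ]
}}

```text
time: 11.3
position: [538.1, -71.1, 240.8]
eef_rot: [0.865, -0.012, 0.5, 0.022]
wrist_force: [0.2, -0.4, -5.7]
width: 25.1
```

Request:
{"name": "send_rows", "arguments": {
  "deltas": [
    [1,0,0,0,0,0,0],
    [1,0,0,0,0,0,0],
    [1,0,0,0,0,0,0],
    [1,0,0,0,0,0,0],
    [1,0,0,0,0,0,0]
  ]
}}

```text
time: 11.72
position: [539.9, -73.1, 243.2]
eef_rot: [0.866, -0.012, 0.5, 0.021]
wrist_force: [-1.4, 0.1, -5.5]
width: 25.3
```

```bash
python3 - <<'E'
from h import *
S=grab('scene');T=grab('top');crop(S,260,180,130,130,4,'s_h.png');crop(T,270,180,130,110,5,'t_h.png')
p,R,o=cur();print(p.round(2),o['wrist_force'].round(1),o['torque'].round(2),o['width'],R.round(3),o['joint_positions'].round(2))
t=tcp_at(-90,50);print((RR.T@(t-p)).round(1),Ro.from_matrix(R.T@RR).as_rotvec().round(3),tcp_at(-90,50))
E
```

```text
[539.91 -73.   243.25] [ 0.  -0.8 -6.5] [-0.02  0.9   0.02] 25.670496708103922 [[ 0.5   -0.048  0.864]
 [ 0.024  0.999  0.042]
 [-0.865 -0.     0.501]] [-0.39 -0.03 -0.73  0.38  0.21 -0.39]
[ 0.4  1.  -0.8] [-0.001  0.001  0.001] [539.36308566 -71.98560737 242.48064002]
```

View pics/s_h.png

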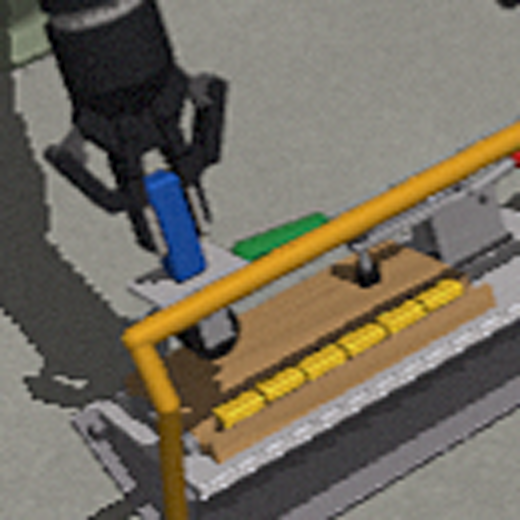

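View pics/t_h.png

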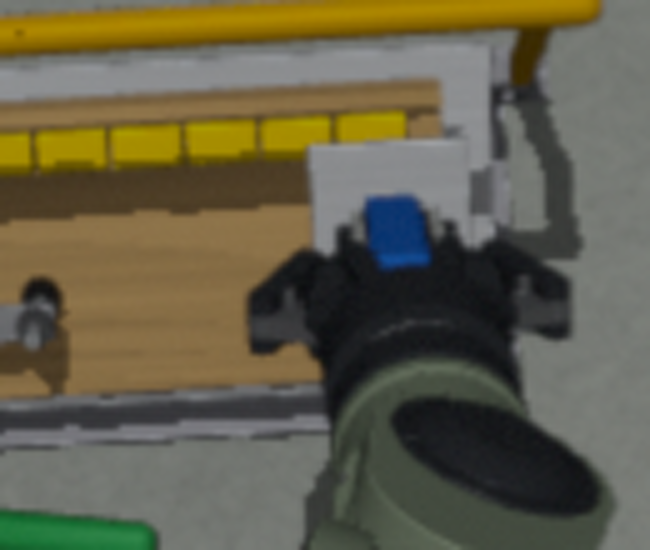

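```bash
python3 - <<'E'
from h import *
T=grab('top');S=grab('scene');p,R,o=cur()
z=-R[:,0];o0=p-TCPZ*z
def P(x,y,zz): return o0+R[:,2]*x+R[:,1]*y+z*zz
pts=[P(0,0,140),P(13,-13,140),P(13,13,140),P(35,-35,64),P(35,35,64)]
print(((proj(T,pts)-[270,180])*5).round(0).tolist());print(((proj(S,pts)-[260,180])*4).round(0).tolist())
print('wheel bottom S',((proj(S,[o0,P(13,0,20),jw([34.7,-107,127]),jw([34.7,107,127])])-[260,180])*4).round(0).tolist())
print('strip T',((proj(T,[jw([34.7,-107,127]),jw([34.7,-90,127])])-[270,180])*5).round().tolist())
E
```

```text
[[397.0, 274.0], [427.0, 243.0], [365.0, 247.0], [463.0, 131.0], [303.0, 139.0]]
[[154.0, 179.0], [146.0, 191.0], [179.0, 174.0], [167.0, 313.0], [254.0, 266.0]]
wheel bottom S [[215.0, 354.0], [215.0, 335.0], [214.0, 416.0], [453.0, 283.0]]
strip T [[405.0, 129.0], [370.0, 131.0]]
```

```bash
sed -i 's/566.8,19.5/569.8,21.5/' h.py; cat >> h.py <<'E'
def st():
    p,R,o=cur();d=RR.T@(p-tcp_at(0,0));f=RR.T@np.array(o['wrist_force'])
    print('t',o['time'],'h',round(-d[0],2),'y',round(d[1],2),'up',round(d[2],2),'F(tool)',f.round(1),'tq',o['torque'].round(2),'w',round(o['width'],1),'rv',Ro.from_matrix(R.T@RR).as_rotvec().round(3))
E
python3 -c "
from h import *
st()"
```

```text
t 11.9167 h 51.95 y -92.67 up -1.97 F(tool) [ 4.9 -1.  -3.4] tq [-0.01  0.89  0.01] w 25.9 rv [-0.001  0.001  0.001]
```

Request:
{"name": "send_rows", "arguments": {
  "deltas": [
    [1,10,2.7,2,0,0,0],
    [1,12,0,0,0,0,0],
    [1,10,0,0,0,0,0],
    [1,7,0,0,0,0,0],
    [1,3,0,0,0,0,0]
  ]
}}

```text
time: 12.33
position: [562.2, -68.5, 206.7]
eef_rot: [0.866, -0.012, 0.5, 0.021]
wrist_force: [-0.8, -0.9, -6.0]
width: 25.7
```

Request:
{"name": "send_rows", "arguments": {
  "deltas": [
    [1,0,0,0,0,0,0],
    [1,1,0,0,0,0,0],
    [1,1,0,0,0,0,0],
    [1,1,0,0,0,0,0],
    [1,0,0,0,0,0,0]
  ]
}}

```text
time: 12.75
position: [564.1, -68.7, 205.8]
eef_rot: [0.866, -0.012, 0.499, 0.021]
wrist_force: [-1.6, -0.7, -3.4]
width: 24.9
```

```bash
python3 - <<'E'
from h import *
st();S=grab('scene');T=grab('top');crop(S,260,180,130,130,4,'s_i.png');crop(T,270,180,130,110,5,'t_i.png')
E
```

```text
t 12.75 h 7.38 y -89.82 up 0.55 F(tool) [ 2.2 -0.7 -3.1] tq [-0.04  0.93  0.01] w 24.9 rv [-0.001  0.002  0.001]
```

View pics/s_i.png

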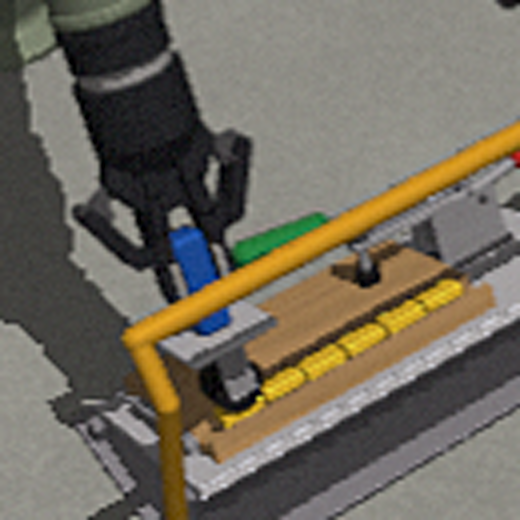

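View pics/t_i.png

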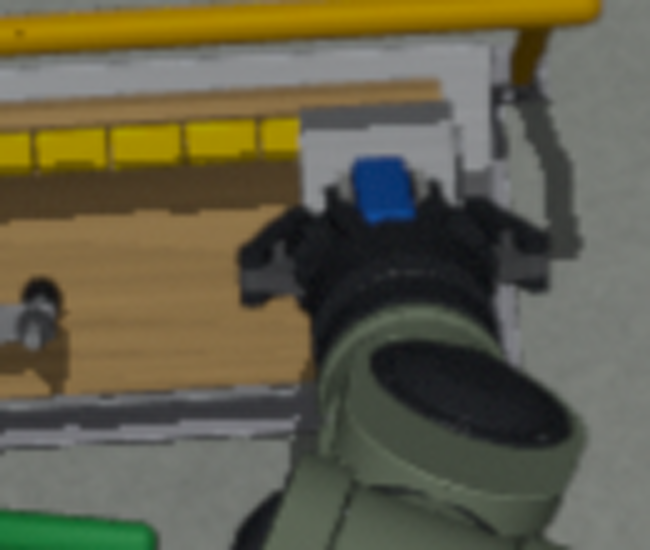

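Request:
{"name": "send_rows", "arguments": {
  "deltas": [
    [1,1,0,0,0,0,0],
    [1,1,0,0,0,0,0],
    [1,1,0,0,0,0,0],
    [1,1,0,0,0,0,0],
    [1,1,0,0,0,0,0]
  ]
}}

```text
time: 13.27
position: [566.7, -68.6, 201.2]
eef_rot: [0.866, -0.012, 0.499, 0.021]
wrist_force: [-4.6, -1.3, 1.4]
width: 25.4
```

```bash
python3 -c "
from h import *
st()"
```

```text
t 13.2667 h 2.05 y -89.82 up 0.52 F(tool) [-3.6 -1.  -3.4] tq [-0.09  0.87  0.02] w 25.4 rv [-0.001  0.002  0.001]
```

Request:
{"name": "send_rows", "arguments": {
  "deltas": [
    [1,1,0,0,0,0,0],
    [1,1,0,0,0,0,0],
    [1,1,0,0,0,0,0],
    [1,0,0,0,0,0,0],
    [1,0,0,0,0,0,0]
  ]
}}

```text
time: 13.68
position: [568.3, -68.5, 198.8]
eef_rot: [0.866, -0.013, 0.499, 0.021]
wrist_force: [-5.9, -0.1, 4.1]
width: 25.2
```

```bash
python3 -c "
from h import *
st()"
```

```text
t 13.6833 h -0.81 y -89.83 up 0.66 F(tool) [-6.5  0.2 -3. ] tq [-0.04  0.98  0.03] w 25.2 rv [-0.     0.002  0.001]
```

Request:
{"name": "send_rows", "arguments": {
  "deltas": [
    [1,1,0,0,0,0,0],
    [1,1,0,0,0,0,0],
    [1,0,0,0,0,0,0],
    [1,0,0,0,0,0,0],
    [1,0,0,0,0,0,0]
  ]
}}

```text
time: 14.1
position: [569.2, -68.5, 197.3]
eef_rot: [0.866, -0.013, 0.499, 0.021]
wrist_force: [-7.7, -1.6, 6.6]
width: 25.3
```

```bash
python3 -c "
from h import *
st()"
```

```text
t 14.1 h -2.6 y -89.82 up 0.69 F(tool) [-9.6 -1.2 -3.4] tq [-0.03  1.06 -0.07] w 25.3 rv [-0.     0.002  0.001]
```

Request:
{"name": "send_rows", "arguments": {
  "deltas": [
    [1,1,0,0,0,0,0],
    [1,1,0,0,0,0,0],
    [1,0,0,0,0,0,0],
    [1,0,0,0,0,0,0],
    [1,0,0,0,0,0,0]
  ]
}}

```text
time: 14.52
position: [570.2, -68.4, 195.7]
eef_rot: [0.866, -0.013, 0.499, 0.021]
wrist_force: [-9.3, -0.4, 9.0]
width: 25.4
```

```bash
python3 -c "
from h import *
st();st();S=grab('scene');crop(S,260,200,130,110,5,'s_j.png')"
```

```text
t 14.5167 h -4.43 y -89.83 up 0.76 F(tool) [-12.5   0.1  -3.5] tq [0.01 1.12 0.02] w 25.4 rv [-0.     0.003  0.001]
t 14.5167 h -4.43 y -89.83 up 0.76 F(tool) [-12.5   0.1  -3.5] tq [0.01 1.12 0.02] w 25.4 rv [-0.     0.003  0.001]
```

View pics/s_j.png

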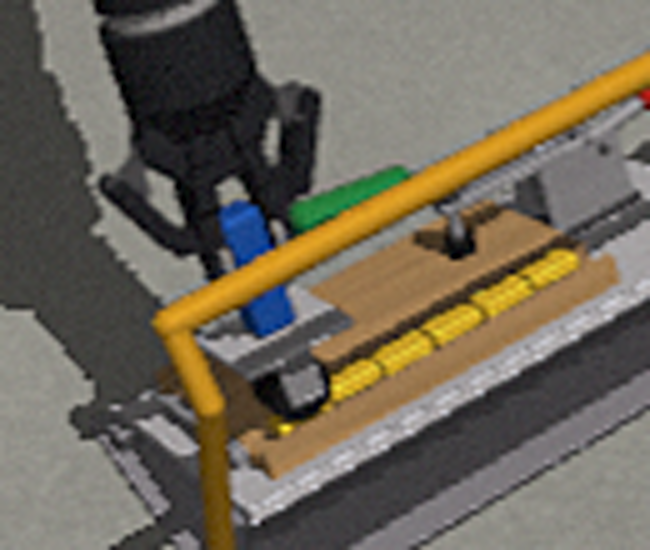

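Request:
{"name": "send_rows", "arguments": {
  "deltas": [
    [1,-17,0,-0.5,0,0,0],
    [1,0,12,0,0,0,0],
    [1,0,12,0,0,0,0],
    [1,0,12,0,0,0,0],
    [1,0,0,0,0,0,0]
  ]
}}

```text
time: 14.98
position: [557.9, -30.5, 207.8]
eef_rot: [0.865, -0.012, 0.5, 0.023]
wrist_force: [0.2, 0.3, -6.4]
width: 25.5
```

```bash
python3 -c "
from h import *
st();S=grab('scene');T=grab('top');crop(S,260,200,130,110,5,'s_k.png');crop(T,270,180,130,70,6,'t_k.png')"
```

```text
t 14.9833 h 11.23 y -51.38 up -2.18 F(tool) [ 5.7  0.3 -3.1] tq [-0.01  0.92 -0.  ] w 25.5 rv [ 0.001 -0.001 -0.003]
```

View pics/s_k.png

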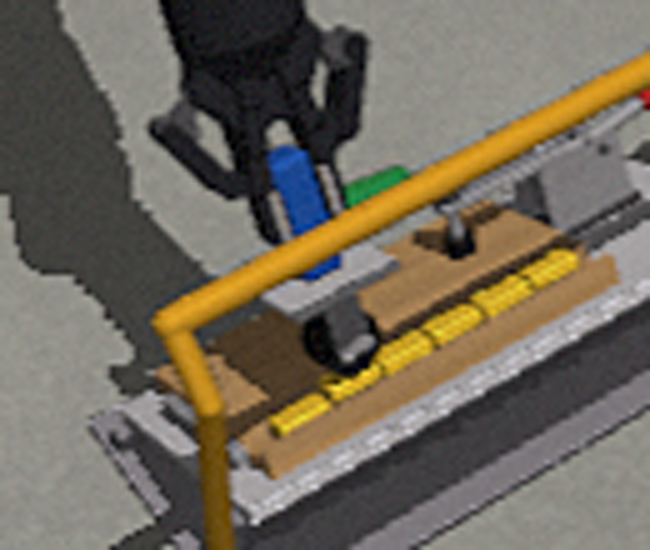

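View pics/t_k.png

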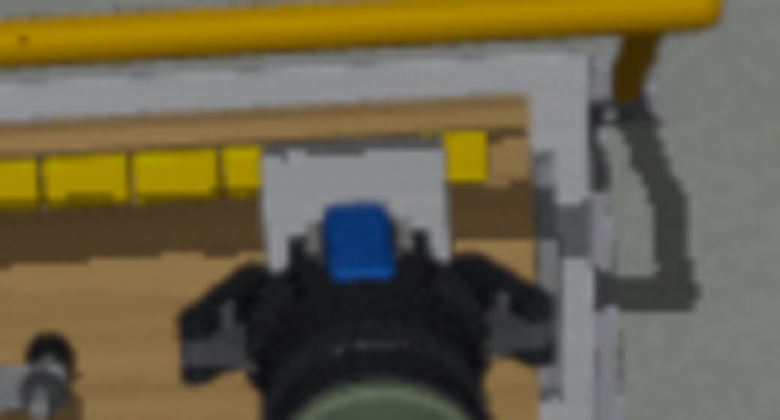

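Request:
{"name": "send_rows", "arguments": {
  "deltas": [
    [1,3,0,1,0,0,0],
    [1,3,0,0,0,0,0],
    [1,3,0,0,0,0,0],
    [1,3,0,0,0,0,0],
    [1,3,0,0,0,0,0]
  ]
}}

```text
time: 15.5
position: [567.5, -33.1, 196.8]
eef_rot: [0.866, -0.012, 0.499, 0.021]
wrist_force: [-10.4, -1.4, 7.5]
width: 25.3
```

Request:
{"name": "send_rows", "arguments": {
  "deltas": [
    [1,1.5,0,0,0,0,0],
    [1,0.5,0,0,0,0,0],
    [1,0,0,0,0,0,0],
    [1,0,0,0,0,0,0],
    [1,0,0,0,0,0,0]
  ]
}}

```text
time: 15.92
position: [568.3, -33.1, 195.6]
eef_rot: [0.866, -0.012, 0.499, 0.021]
wrist_force: [-11.7, -0.8, 8.1]
width: 25.5
```

```bash
python3 -c "
from h import *
st()"
```

```text
t 15.9167 h -4.51 y -54.45 up 0.58 F(tool) [-12.8  -0.2  -6.1] tq [0.01 1.8  0.04] w 25.5 rv [-0.002  0.001  0.002]
```

Request:
{"name": "send_rows", "arguments": {
  "deltas": [
    [1,-17,0,0,0,0,0],
    [1,0,12,0,0,0,0],
    [1,0,12,0,0,0,0],
    [1,0,12,0,0,0,0],
    [1,0,0,0,0,0,0]
  ]
}}

```text
time: 16.33
position: [558.0, 4.4, 209.3]
eef_rot: [0.866, -0.012, 0.5, 0.022]
wrist_force: [-0.7, 0.1, -6.8]
width: 25.5
```

Request:
{"name": "send_rows", "arguments": {
  "deltas": [
    [1,3,0,0,0,0,0],
    [1,3,0,0,0,0,0],
    [1,3,0,0,0,0,0],
    [1,3,0,0,0,0,0],
    [1,3,0,0,0,0,0]
  ]
}}

```text
time: 16.75
position: [566.3, 2.9, 197.1]
eef_rot: [0.866, -0.012, 0.499, 0.021]
wrist_force: [-10.1, -0.5, 6.8]
width: 25.2
```

Request:
{"name": "send_rows", "arguments": {
  "deltas": [
    [1,2,0,0,0,0,0],
    [1,0,0,0,0,0,0],
    [1,0,0,0,0,0,0],
    [1,0,0,0,0,0,0],
    [1,0,0,0,0,0,0]
  ]
}}

```text
time: 17.17
position: [567.1, 2.9, 196.0]
eef_rot: [0.866, -0.012, 0.499, 0.021]
wrist_force: [-11.3, -1.3, 7.8]
width: 25.0
```

```bash
python3 -c "
from h import *
st()"
```

```text
t 17.1667 h -4.48 y -18.46 up 1.31 F(tool) [-12.4  -0.7  -5.9] tq [ 0.01  1.53 -0.03] w 25.0 rv [-0.001  0.003  0.002]
```

Request:
{"name": "send_rows", "arguments": {
  "deltas": [
    [1,-17,0,0,0,0,0],
    [1,0,12,-0.5,0,0,0],
    [1,0,12,-0.5,0,0,0],
    [1,0,12,0,0,0,0],
    [1,0,0.5,0,0,0,0]
  ]
}}

```text
time: 17.58
position: [555.3, 40.8, 208.6]
eef_rot: [0.866, -0.012, 0.5, 0.022]
wrist_force: [0.1, 0.7, -6.2]
width: 25.3
```

Request:
{"name": "send_rows", "arguments": {
  "deltas": [
    [1,3,0,0,0,0,0],
    [1,3,0,0,0,0,0],
    [1,3,0,0,0,0,0],
    [1,3,0,0,0,0,0],
    [1,3,0,0,0,0,0]
  ]
}}

```text
time: 18.0
position: [563.5, 39.3, 196.5]
eef_rot: [0.866, -0.012, 0.499, 0.021]
wrist_force: [-9.2, -0.3, 7.8]
width: 25.2
```

Request:
{"name": "send_rows", "arguments": {
  "deltas": [
    [1,2,0,0,0,0,0],
    [1,0,0,0,0,0,0],
    [1,0,0,0,0,0,0],
    [1,0,0,0,0,0,0],
    [1,0,0,0,0,0,0]
  ]
}}

```text
time: 18.42
position: [564.3, 39.4, 195.3]
eef_rot: [0.866, -0.012, 0.499, 0.021]
wrist_force: [-10.8, -0.1, 9.1]
width: 25.3
```

```bash
python3 -c "
from h import *
st();S=grab('scene');crop(S,260,180,130,130,5,'s_l.png')"
```

```text
t 18.4167 h -4.58 y 18.13 up 0.09 F(tool) [-13.3   0.4  -4.8] tq [-0.03  1.65 -0.  ] w 25.3 rv [-0.001  0.002  0.001]
```

View pics/s_l.png

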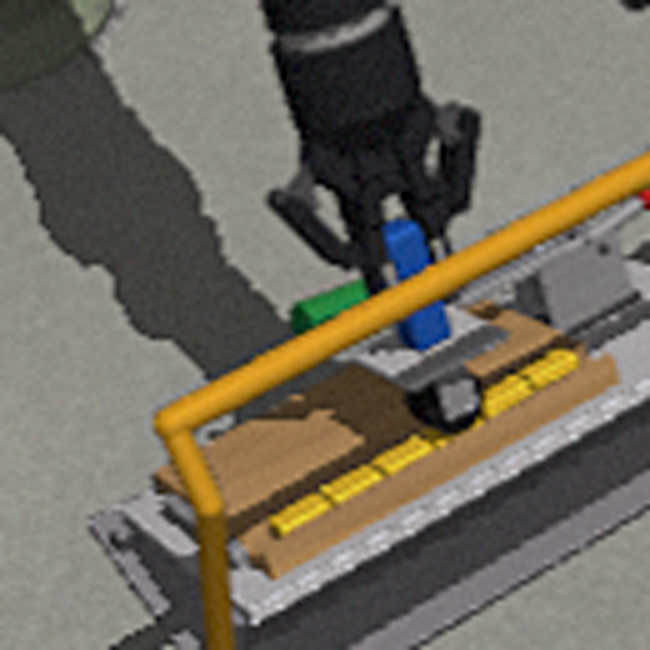

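Links 1–4 look down in a line. Continue with 5 and 6.

Request:
{"name": "send_rows", "arguments": {
  "deltas": [
    [1,-17,0,0,0,0,0],
    [1,0,12,0,0,0,0],
    [1,0,12,0,0,0,0],
    [1,0,12,0,0,0,0],
    [1,0,0,0,0,0,0]
  ]
}}

```text
time: 18.88
position: [553.7, 76.7, 208.7]
eef_rot: [0.866, -0.012, 0.5, 0.022]
wrist_force: [-0.5, -1.0, -4.8]
width: 25.3
```

Request:
{"name": "send_rows", "arguments": {
  "deltas": [
    [1,3,0,0,0,0,0],
    [1,3,0,0,0,0,0],
    [1,3,0,0,0,0,0],
    [1,3,0,0,0,0,0],
    [1,3,0,0,0,0,0]
  ]
}}

```text
time: 19.3
position: [561.7, 75.3, 196.5]
eef_rot: [0.866, -0.012, 0.499, 0.021]
wrist_force: [-9.3, -1.0, 7.9]
width: 25.2
```

Request:
{"name": "send_rows", "arguments": {
  "deltas": [
    [1,2,0,0,0,0,0],
    [1,0,0,0,0,0,0],
    [1,0,0,0,0,0,0],
    [1,0,0,0,0,0,0],
    [1,0,0,0,0,0,0]
  ]
}}

```text
time: 19.72
position: [562.5, 75.4, 195.3]
eef_rot: [0.866, -0.012, 0.499, 0.021]
wrist_force: [-10.5, -1.2, 9.3]
width: 25.5
```

```bash
python3 -c "
from h import *
st()"
```

```text
t 19.7167 h -4.57 y 54.21 up 0.09 F(tool) [-13.3  -0.6  -4.5] tq [-0.09  1.53 -0.03] w 25.5 rv [-0.001  0.002  0.001]
```

Request:
{"name": "send_rows", "arguments": {
  "deltas": [
    [1,-17,0,0,0,0,0],
    [1,0,12,0,0,0,0],
    [1,0,12,0,0,0,0],
    [1,0,12,0,0,0,0],
    [1,0,0,0,0,0,0]
  ]
}}

```text
time: 20.13
position: [552.0, 112.6, 208.7]
eef_rot: [0.866, -0.012, 0.5, 0.022]
wrist_force: [0.4, 0.8, -6.1]
width: 25.4
```

Request:
{"name": "send_rows", "arguments": {
  "deltas": [
    [1,3,0,0,0,0,0],
    [1,3,0,0,0,0,0],
    [1,3,0,0,0,0,0],
    [1,3,0,0,0,0,0],
    [1,3,0,0,0,0,0]
  ]
}}

```text
time: 20.55
position: [559.9, 111.4, 196.5]
eef_rot: [0.866, -0.012, 0.499, 0.021]
wrist_force: [-9.2, -0.4, 7.2]
width: 25.1
```

Request:
{"name": "send_rows", "arguments": {
  "deltas": [
    [1,2,0,0,0,0,0],
    [1,0,0,0,0,0,0],
    [1,0,0,0,0,0,0],
    [1,0,0,0,0,0,0],
    [1,0,0,0,0,0,0]
  ]
}}

```text
time: 20.97
position: [560.7, 111.4, 195.2]
eef_rot: [0.866, -0.012, 0.499, 0.021]
wrist_force: [-11.7, -0.8, 9.2]
width: 25.0
```

```bash
python3 -c "
from h import *
st();S=grab('scene');crop(S,300,180,130,110,5,'s_m.png')"
```

```text
t 20.9667 h -4.58 y 90.27 up 0.05 F(tool) [-13.8  -0.2  -5.6] tq [-0.06  1.58 -0.  ] w 25.0 rv [-0.001  0.002  0.001]
```

View pics/s_m.png

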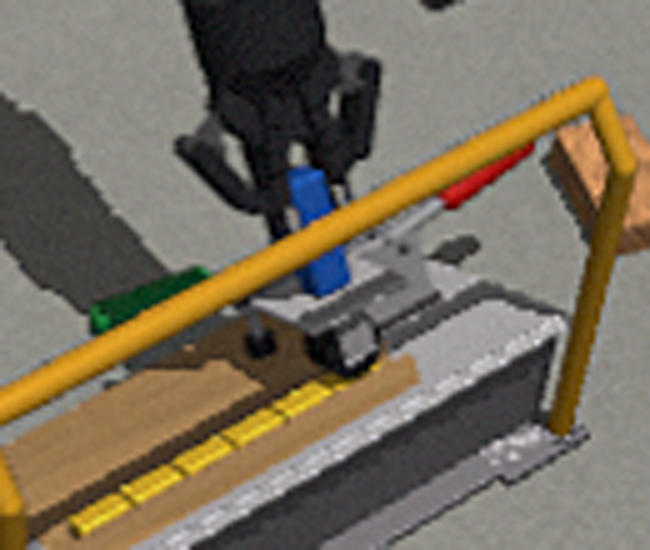

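Request:
{"name": "send_rows", "arguments": {
  "deltas": [
    [1,-0.8,3,0,0,0,0],
    [1,0,5,0,0,0,0],
    [1,0,2,0,0,0,0],
    [1,0,-4,0,0,0,0],
    [1,0,-8,0,0,0,0]
  ]
}}

```text
time: 21.43
position: [560.3, 110.6, 195.9]
eef_rot: [0.866, -0.012, 0.499, 0.022]
wrist_force: [-11.0, 0.5, 8.2]
width: 25.5
```

Request:
{"name": "send_rows", "arguments": {
  "deltas": [
    [1,0,-10,0,0,0,0],
    [1,0,-10,0,0,0,0],
    [1,0,-10,0,0,0,0],
    [1,0,-10,0,0,0,0],
    [1,0,-10,0,0,0,0]
  ]
}}

```text
time: 21.85
position: [563.0, 59.4, 196.1]
eef_rot: [0.866, -0.012, 0.499, 0.021]
wrist_force: [-9.7, 0.4, 7.8]
width: 25.2
```

```bash
python3 -c "
from h import *
st()"
```

```text
t 21.85 h -3.72 y 38.18 up 0.24 F(tool) [-11.6   0.9  -4.5] tq [0.16 1.45 0.14] w 25.2 rv [-0.001  0.003  0.   ]
```

Request:
{"name": "send_rows", "arguments": {
  "deltas": [
    [1,0,-10,0,0,0,0],
    [1,0,-10,0,0,0,0],
    [1,0,-10,0,0,0,0],
    [1,0,-10,0,0,0,0],
    [1,0,-10,0,0,0,0]
  ]
}}

```text
time: 22.27
position: [565.6, 9.1, 196.2]
eef_rot: [0.867, -0.012, 0.499, 0.021]
wrist_force: [-8.5, -0.5, 7.6]
width: 25.4
```

```bash
python3 -c "
from h import *
st()"
```

```text
t 22.2667 h -3.64 y -12.15 up 0.36 F(tool) [-10.8  -0.   -3.6] tq [0.3  1.36 0.16] w 25.4 rv [-0.001  0.003  0.001]
```

Request:
{"name": "send_rows", "arguments": {
  "deltas": [
    [1,0,-10,0,0,0,0],
    [1,0,-10,0,0,0,0],
    [1,0,-10,0,0,0,0],
    [1,0,-10,0,0,0,0],
    [1,0,-10,0,0,0,0]
  ]
}}

```text
time: 22.68
position: [568.1, -41.1, 196.3]
eef_rot: [0.867, -0.012, 0.498, 0.021]
wrist_force: [-9.5, 0.8, 8.7]
width: 25.4
```

```bash
python3 -c "
from h import *
st()"
```

```text
t 22.6833 h -3.55 y -62.47 up 0.48 F(tool) [-12.3   1.3  -3.8] tq [0.2  1.28 0.09] w 25.4 rv [-0.001  0.003  0.002]
```

Request:
{"name": "send_rows", "arguments": {
  "deltas": [
    [1,0,-10,0,0,0,0],
    [1,0,-10,0,0,0,0],
    [1,0,-8,0,0,0,0],
    [1,0,-4,0,0,0,0],
    [1,0,0,0,0,0,0]
  ]
}}

```text
time: 23.1
position: [569.9, -74.4, 196.5]
eef_rot: [0.867, -0.013, 0.498, 0.019]
wrist_force: [-8.2, -1.2, 7.8]
width: 25.2
```

```bash
python3 -c "
from h import *
st()"
```

```text
t 23.1 h -3.47 y -95.82 up 0.62 F(tool) [-10.9  -0.7  -3.3] tq [-0.16  1.28 -0.09] w 25.2 rv [-0.002  0.003  0.005]
```

Request:
{"name": "send_rows", "arguments": {
  "deltas": [
    [1,-10,0,0,0,0,0],
    [1,-20,0,0,0,0,0],
    [1,-30,0,0,0,0,0],
    [1,-30,-10,-10,0,0,0],
    [1,-20,-20,-20,0,0,0]
  ]
}}

```text
time: 23.52
position: [490.9, -106.0, 278.6]
eef_rot: [0.867, -0.014, 0.497, 0.022]
wrist_force: [-0.0, -2.3, -6.0]
width: 25.1
```

```bash
python3 - <<'E'
from h import *
st();S=grab('scene');T=grab('top');crop(S,295,220,100,80,8,'s_n.png');crop(T,240,180,130,70,6,'t_n.png');crop(S,180,140,140,140,4,'s_n2.png')
p,R,o=cur();print(p,o['joint_positions'].round(2))
E
```

```text
t 23.5167 h 107.88 y -123.43 up -28.07 F(tool) [ 5.2 -2.3 -3.1] tq [-0.16  0.85 -0.04] w 25.1 rv [0.003 0.006 0.002]
[ 487.91746927 -109.43008435  276.62522389] [-0.54 -0.14 -0.74  0.52  0.28 -0.52]
```

View pics/s_n.png

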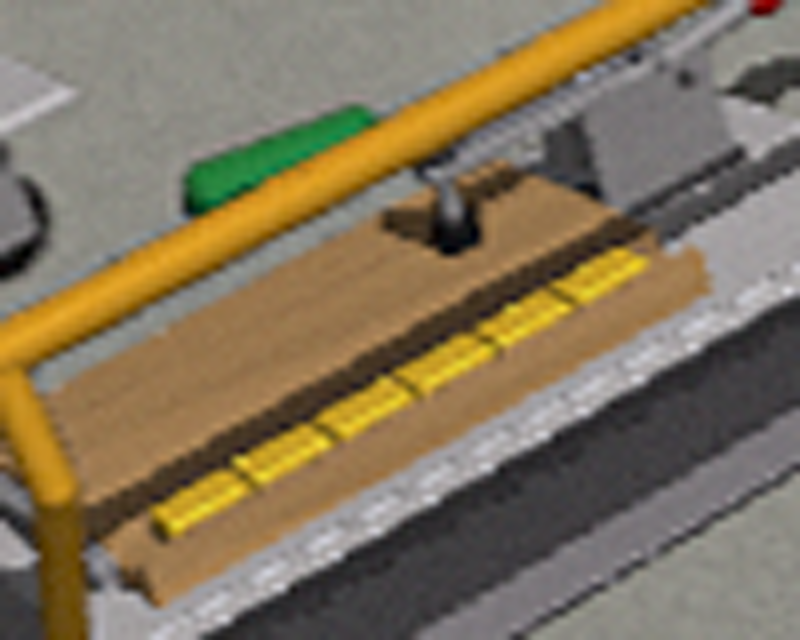

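View pics/t_n.png

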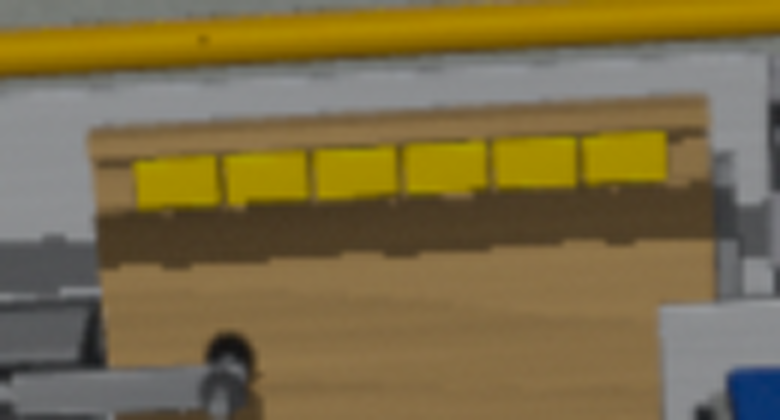

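View pics/s_n2.png

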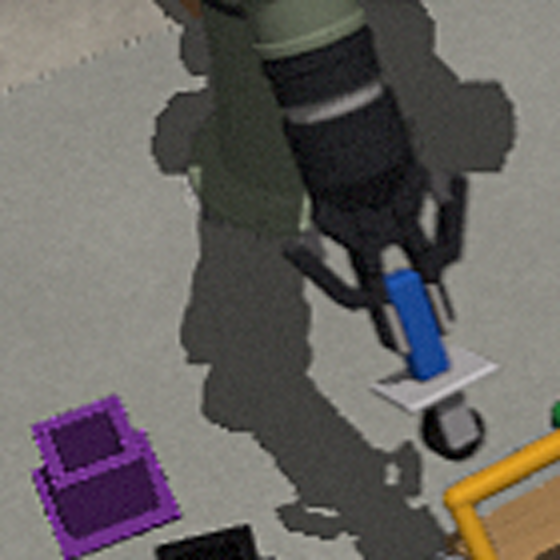

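Request:
{"name": "send_rows", "arguments": {
  "deltas": [
    [1,0,0,0,0,0,0],
    [1,0,0,0,0,0,0],
    [1,0,0,0,0,0,0],
    [1,0,0,0,0,0,0],
    [1,0,0,0,0,0,0]
  ]
}}

```text
time: 24.03
position: [489.8, -105.1, 274.7]
eef_rot: [0.866, -0.012, 0.5, 0.022]
wrist_force: [-0.2, 0.0, -6.2]
width: 25.3
```

```bash
cat >> h.py <<'E'
G=np.array([451.58,-278.14,106.35])
RG=Ro.from_matrix(np.array([[-0.014,0.258,0.966],[-0.001,0.966,-0.258],[-1,-0.004,-0.013]])).as_matrix()
E
python3 - <<'E'
from h import *
p,R,o=cur();print(p,o['dq'].round(3).max())
rows(p,R,G+[0,0,125],RG,20,1.0)
E
```

```text
[ 489.8450673  -105.10031673  274.70253623] 0.001
[[1.0,0.7,-8.5,-3.1,0.0152,0.0267,-0.0042],[1.0,0.8,-8.6,-3.0,0.0152,0.0266,-0.0042],[1.0,0.9,-8.7,-2.8,0.0152,0.0267,-0.0042],[1.0,1.1,-8.6,-2.6,0.0152,0.0266,-0.0042],[1.0,1.1,-8.7,-2.5,0.0151,0.0267,-0.0042]]
[[1.0,1.3,-8.8,-2.4,0.0152,0.0266,-0.0043],[1.0,1.3,-8.7,-2.1,0.0152,0.0267,-0.0042],[1.0,1.5,-8.8,-2.0,0.0152,0.0267,-0.0042],[1.0,1.5,-8.8,-1.8,0.0152,0.0266,-0.0042],[1.0,1.6,-8.8,-1.7,0.0152,0.0267,-0.0042]]
[[1.0,1.7,-8.9,-1.4,0.0152,0.0266,-0.0042],[1.0,1.7,-8.9,-1.3,0.0151,0.0267,-0.0042],[1.0,1.9,-8.8,-1.1,0.0152,0.0266,-0.0042],[1.0,1.8,-8.9,-0.9,0.0152,0.0267,-0.0042],[1.0,2.0,-8.9,-0.8,0.0152,0.0267,-0.0042]]
[[1.0,2.0,-8.9,-0.5,0.0152,0.0266,-0.0042],[1.0,2.1,-8.8,-0.4,0.0152,0.0267,-0.0043],[1.0,2.0,-8.9,-0.1,0.0152,0.0266,-0.0042],[1.0,2.2,-8.9,0.0,0.0152,0.0267,-0.0042],[1.0,2.2,-8.8,0.2,0.0151,0.0266,-0.0042]]
```

Request:
{"name": "send_rows", "arguments": {
  "deltas": [
    [1,0.7,-8.5,-3.1,0.0152,0.0267,-0.0042],
    [1,0.8,-8.6,-3,0.0152,0.0267,-0.0042],
    [1,0.9,-8.7,-2.8,0.0152,0.0267,-0.0042],
    [1,1.1,-8.6,-2.6,0.0152,0.0267,-0.0042],
    [1,1.1,-8.7,-2.5,0.0152,0.0267,-0.0042]
  ]
}}

```text
time: 24.45
position: [480.4, -148.8, 264.2]
eef_rot: [0.83, 0.014, 0.557, -0.007]
wrist_force: [0.1, -0.2, -5.0]
width: 25.5
```

Request:
{"name": "send_rows", "arguments": {
  "deltas": [
    [1,1.3,-8.8,-2.4,0.0152,0.0267,-0.0042],
    [1,1.3,-8.7,-2.1,0.0152,0.0267,-0.0042],
    [1,1.5,-8.8,-2,0.0152,0.0267,-0.0042],
    [1,1.5,-8.8,-1.8,0.0152,0.0267,-0.0042],
    [1,1.6,-8.8,-1.7,0.0152,0.0267,-0.0042]
  ]
}}

```text
time: 24.87
position: [471.0, -192.2, 253.3]
eef_rot: [0.79, 0.04, 0.61, -0.036]
wrist_force: [-0.2, -0.5, -6.0]
width: 25.4
```

Request:
{"name": "send_rows", "arguments": {
  "deltas": [
    [1,1.7,-8.9,-1.4,0.0152,0.0267,-0.0042],
    [1,1.7,-8.9,-1.3,0.0152,0.0267,-0.0042],
    [1,1.9,-8.8,-1.1,0.0152,0.0267,-0.0042],
    [1,1.8,-8.9,-0.9,0.0152,0.0267,-0.0042],
    [1,2,-8.9,-0.8,0.0152,0.0267,-0.0042]
  ]
}}

```text
time: 25.28
position: [461.6, -235.6, 242.5]
eef_rot: [0.746, 0.066, 0.66, -0.065]
wrist_force: [0.8, -0.3, -4.7]
width: 25.2
```

Request:
{"name": "send_rows", "arguments": {
  "deltas": [
    [1,2,-8.9,-0.5,0.0152,0.0267,-0.0042],
    [1,2.1,-8.8,-0.4,0.0152,0.0267,-0.0042],
    [1,2,-8.9,-0.1,0.0152,0.0267,-0.0042],
    [1,2.2,-8.9,0,0.0152,0.0267,-0.0042],
    [1,2.2,-8.8,0.2,0.0152,0.0267,-0.0042]
  ]
}}

```text
time: 25.7
position: [452.3, -278.9, 231.5]
eef_rot: [0.696, 0.091, 0.706, -0.093]
wrist_force: [-1.1, -0.6, -6.3]
width: 25.5
```

Request:
{"name": "send_rows", "arguments": {
  "deltas": [
    [1,0,0,0,0,0,0],
    [1,0,0,0,0,0,0],
    [1,0,0,0,0,0,0],
    [1,0,0,0,0,0,0],
    [1,0,0,0,0,0,0]
  ]
}}

```text
time: 26.12
position: [451.2, -278.1, 232.3]
eef_rot: [0.697, 0.091, 0.705, -0.093]
wrist_force: [0.2, -0.6, -5.6]
width: 25.2
```

```bash
python3 - <<'E'
from h import *
S=grab('scene');T=grab('top');crop(S,185,200,85,105,7,'s_o.png')
p,R,o=cur();print((RG.T@(G+[0,0,125]-p)).round(2),Ro.from_matrix(R.T@RG).as_rotvec().round(4),p)
z=-R[:,0];o0=p-TCPZ*z
def P(x,y,zz): return o0+R[:,2]*x+R[:,1]*y+z*zz
print(((proj(S,[P(35,-35,61),P(35,35,61),P(-35,-35,61),P(-35,35,61),P(19,0,18),P(13,0,140),P(0,0,0)])-[185,200])*7).round().tolist())
E
```

```text
[1.   0.29 0.3 ] [-0.001   0.001   0.0002] [ 451.22972346 -278.3433546   232.35170811]
[[202.0, 499.0], [379.0, 459.0], [179.0, 360.0], [350.0, 322.0], [302.0, 508.0], [247.0, 312.0], [303.0, 496.0]]
```

View pics/s_o.png

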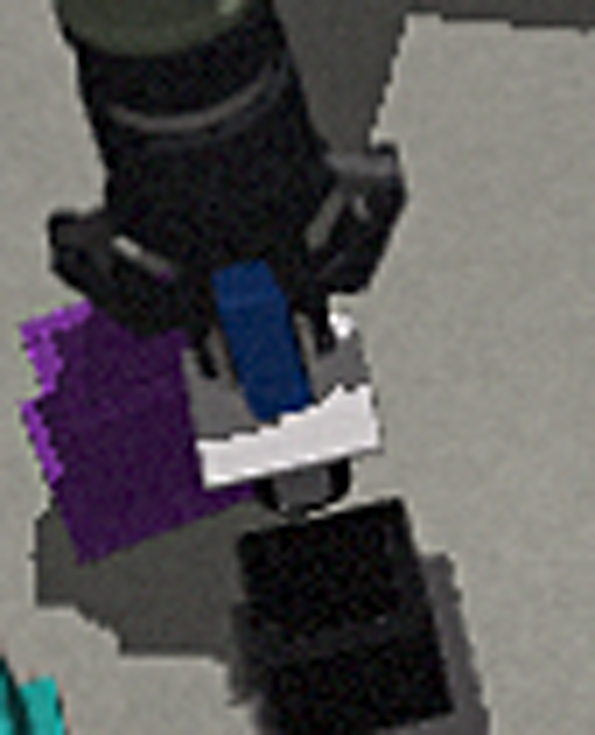

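```bash
python3 - <<'E'
from h import *
S=grab('scene');T=grab('top')
p=np.array([453.66,-277.57,265.65]);R=Ro.from_matrix(np.array([[-.015,.258,.966],[0,.966,-.258],[-1,-.003,-.014]])).as_matrix()
def go(p,R):
    z=-R[:,0];o0=p-TCPZ*z
    return [o0+R[:,2]*x+R[:,1]*y+z*zz for x,y,zz in((35,-35,58),(35,35,58),(35,-35,64),(35,35,64))]
print('lift pred (crop4)',((proj(S,go(p,R))-[170,140])*4).round(1).tolist(),'full',proj(S,go(p,R)).round(1).tolist())
p,R,o=cur();print('now pred full',proj(S,go(p,R)).round(1).tolist())
# observed edges via white mask lower boundary
def low(im,roi):
    x0,y0,x1,y1=roi;g=cv2.cvtColor(im[y0:y1,x0:x1],cv2.COLOR_BGR2GRAY);g=cv2.resize(g,None,fx=4,fy=4,interpolation=cv2.INTER_CUBIC)
    m=(g>150);k,l,st,c=cv2.connectedComponentsWithStats(m.astype(np.uint8));i=1+np.argmax(st[1:,4]);pts=np.argwhere(l==i)
    h=cv2.convexHull(pts[:,::-1].astype(np.int32)).reshape(-1,2)/4+[x0,y0]
    bl=h[np.argmin(h[:,0]-h[:,1])];br=h[np.argmax(h[:,0]+h[:,1])];return bl,br
print('now obs',low(np.asarray(S['pixels']),(200,235,245,275)))
im=cv2.imread('pics/s_g2.png');print(im.shape)
E
```

```text
lift pred (crop4) [[169.1, 500.9], [272.2, 477.7], [167.3, 495.7], [270.9, 472.4]] full [[212.3, 265.2], [238.1, 259.4], [211.8, 263.9], [237.7, 258.1]]
now pred full [[214.0, 271.9], [239.2, 266.2], [213.6, 270.6], [238.9, 264.9]]
now obs (array([214.5 , 269.25]), array([239. , 263.5]))
(560, 560, 3)
```

Request:
{"name": "send_rows", "arguments": {
  "deltas": [
    [1,10,0.4,0.5,0,0,0],
    [1,14,0.1,0.3,0,0,0],
    [1,14,0.1,0.2,0,0,0],
    [1,10,0.1,0.2,0,0,0],
    [1,5,0,0,0,0,0]
  ]
}}

```text
time: 26.73
position: [451.0, -277.6, 177.1]
eef_rot: [0.696, 0.092, 0.706, -0.093]
wrist_force: [-0.9, 0.4, -5.9]
width: 25.4
```

Request:
{"name": "send_rows", "arguments": {
  "deltas": [
    [1,3,0,0,0,0,0],
    [1,6,0,0.1,0,0,0],
    [1,7,0.1,0.1,0,0,0],
    [1,7,0,0.1,0,0,0],
    [1,7,0,0.1,0,0,0]
  ]
}}

```text
time: 27.15
position: [452.0, -278.5, 148.6]
eef_rot: [0.696, 0.091, 0.706, -0.094]
wrist_force: [-0.4, -0.7, -5.2]
width: 25.4
```

```bash
python3 - <<'E'
from h import *
p,R,o=cur();print((G-p).round(2),(R.T@(G-p)).round(2),Ro.from_matrix(R.T@RG).as_rotvec().round(4),o['wrist_force'].round(1),o['torque'].round(2))
S=grab('scene');crop(S,185,220,85,105,6,'s_p.png')
E
```

```text
[ -0.44   0.39 -42.28] [42.28  0.45 -0.  ] [-0.0015  0.0009  0.0003] [-0.4 -0.7 -5.2] [ 0.06 -0.03  0.  ]
```

View pics/s_p.png

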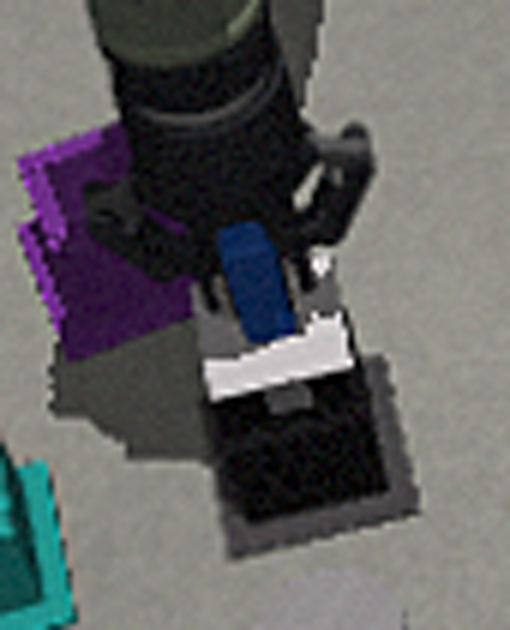

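Request:
{"name": "send_rows", "arguments": {
  "deltas": [
    [1,8,0.2,0,0,0,0],
    [1,8,0.1,0,0,0,0],
    [1,8,0.1,0,0,0,0],
    [1,6,0,0,0,0,0],
    [1,4,0,0,0,0,0]
  ]
}}

```text
time: 27.62
position: [451.0, -277.7, 113.9]
eef_rot: [0.696, 0.092, 0.706, -0.093]
wrist_force: [-0.7, 0.0, -5.9]
width: 25.0
```

Request:
{"name": "send_rows", "arguments": {
  "deltas": [
    [1,3,0,0,0,0,0],
    [1,2,0,0,0,0,0],
    [1,1,0,0,0,0,0],
    [1,1,0,0,0,0,0],
    [1,0,0,0,0,0,0]
  ]
}}

```text
time: 28.03
position: [451.5, -278.1, 108.1]
eef_rot: [0.696, 0.092, 0.706, -0.094]
wrist_force: [0.9, -0.5, -5.8]
width: 25.5
```

```bash
python3 - <<'E'
from h import *
p,R,o=cur();print((G-p).round(2),(R.T@(G-p)).round(2),Ro.from_matrix(R.T@RG).as_rotvec().round(4),o['wrist_force'].round(1),o['torque'].round(2))
S=grab('scene');crop(S,185,220,85,105,6,'s_q.png')
E
```

```text
[ 0.09 -0.03 -1.78] [1.78 0.   0.12] [-0.0015  0.0006  0.0002] [ 0.9 -0.5 -5.8] [-0.02 -0.07 -0.01]
```

View pics/s_q.png

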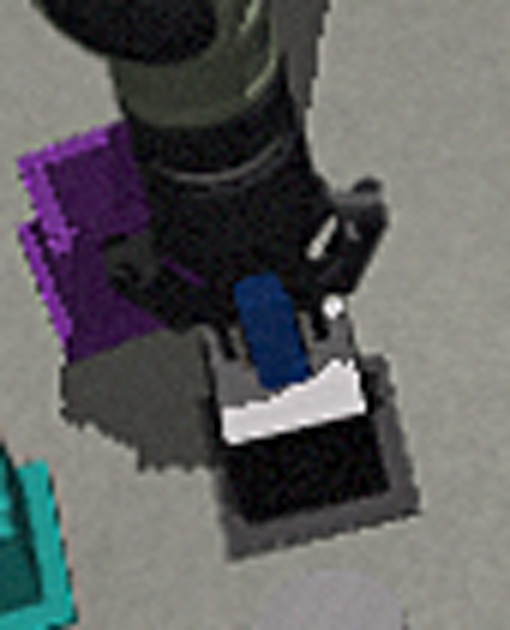

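Nearly down, 1.8 mm to go. Ease on until the force picks up.

Request:
{"name": "send_rows", "arguments": {
  "deltas": [
    [1,1,0,0,0,0,0],
    [1,0.5,0,0,0,0,0],
    [1,0.5,0,0,0,0,0],
    [1,0,0,0,0,0,0],
    [1,0,0,0,0,0,0]
  ]
}}

```text
time: 28.5
position: [451.5, -278.2, 106.4]
eef_rot: [0.696, 0.091, 0.706, -0.094]
wrist_force: [-0.4, 0.0, -1.4]
width: 25.0
```

```bash
python3 - <<'E'
from h import *
p,R,o=cur();print((G-p).round(2),o['wrist_force'].round(1),o['torque'].round(2))
E
```

```text
[ 0.11  0.03 -0.05] [-0.4  0.  -1.4] [0.2  0.16 0.02]
```

Request:
{"name": "send_rows", "arguments": {
  "deltas": [
    [1,0.3,0,0,0,0,0],
    [0.5,0,0,0,0,0,0],
    [0,0,0,0,0,0,0],
    [0,0,0,0,0,0,0],
    [0,0,0,0,0,0,0]
  ]
}}

```text
time: 28.92
position: [451.5, -278.1, 105.7]
eef_rot: [0.696, 0.092, 0.706, -0.094]
wrist_force: [0.1, -0.8, -1.5]
width: 72.3
```

Request:
{"name": "send_rows", "arguments": {
  "deltas": [
    [0,0,0,0,0,0,0],
    [0,0,0,0,0,0,0],
    [0,0,0,0,0,0,0],
    [0,-5,0,0,0,0,0],
    [0,-15,0,0,0,0,0]
  ]
}}

```text
time: 29.33
position: [450.3, -277.0, 124.4]
eef_rot: [0.695, 0.092, 0.707, -0.093]
wrist_force: [-0.7, -1.2, -1.8]
width: 85.4
```

Request:
{"name": "send_rows", "arguments": {
  "deltas": [
    [0,-25,0,0,0,0,0],
    [0,-30,0,0,0,0,0],
    [0,-30,0,0,0,0,0],
    [0,-30,0,0,0,0,0],
    [0,-20,0,0,0,0,0]
  ]
}}

```text
time: 29.75
position: [454.1, -278.4, 264.2]
eef_rot: [0.697, 0.091, 0.705, -0.094]
wrist_force: [0.2, -1.5, -3.3]
width: 85.1
```

Request:
{"name": "send_rows", "arguments": {
  "deltas": [
    [0,-10,0,-25,0,0,0],
    [0,-10,0,-30,0,0,0],
    [0,0,0,-30,0,0,0],
    [0,0,0,-20,0,0,0],
    [0,0,0,0,0,0,0]
  ]
}}

```text
time: 30.17
position: [349.3, -249.1, 282.8]
eef_rot: [0.696, 0.092, 0.706, -0.094]
wrist_force: [0.6, -0.0, -2.4]
width: 85.5
```

```bash
python3 - <<'E'
from h import *
S=grab('scene','sF.png');T=grab('top','tF.png');crop(S,195,235,75,80,7,'s_r.png');crop(T,390,220,110,90,6,'t_r.png');crop(S,285,170,150,130,5,'s_r2.png')
p,R,o=cur();print(p,o['width'],o['wrist_force'])
import pickle;S0,T0=pickle.load(open('f0.pkl','rb'))
for n,a,b in(('S',S0,S),('T',T0,T)):
    d=cv2.absdiff(np.asarray(a['pixels']),np.asarray(b['pixels'])).max(2);cv2.imwrite('pics/diff%s.png'%n,(d>40).astype(np.uint8)*255)
E
```

```text
[ 352.24463714 -250.75370755  282.83826414] 85.33905750329757 [ 0.30471967 -0.97089095 -2.88326708]
```

View pics/s_r.png

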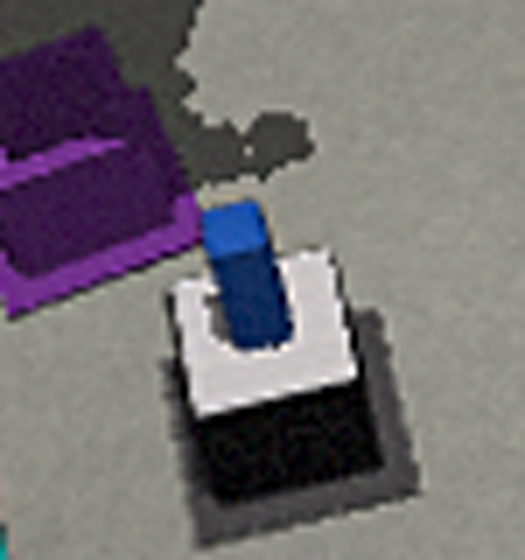

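View pics/t_r.png

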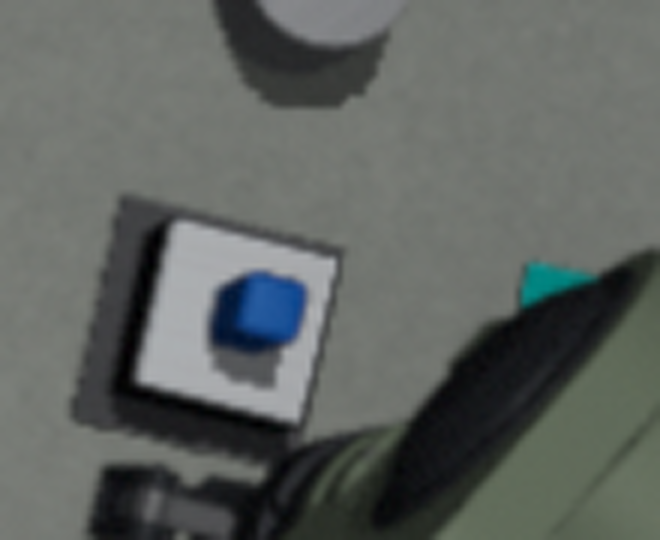

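View pics/s_r2.png

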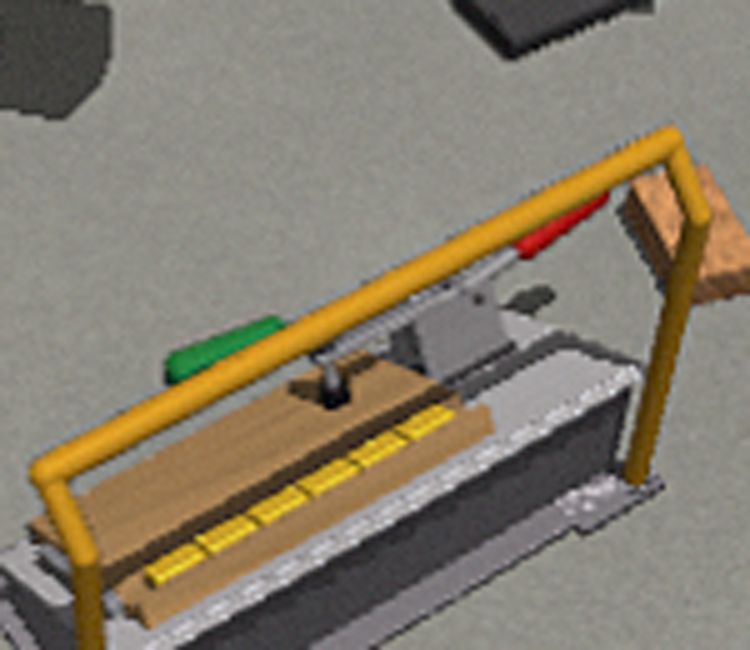

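View pics/diffS.png

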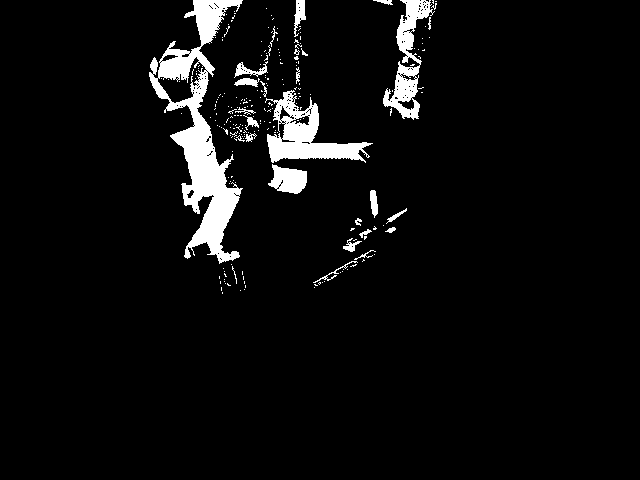

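View pics/diffT.png

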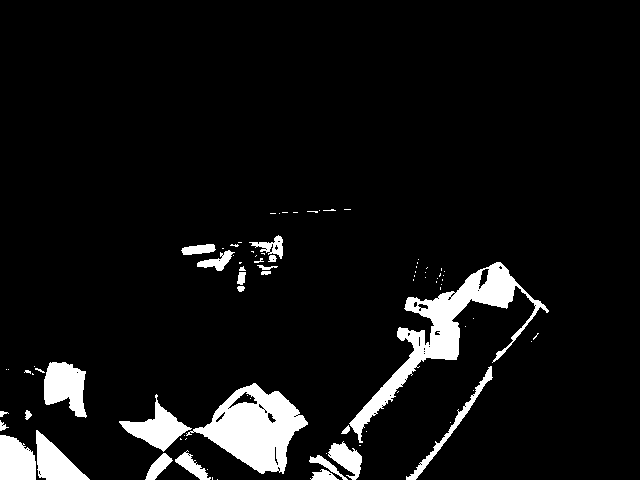

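```bash
python3 - <<'E'
from h import *
import pickle;S0,T0=pickle.load(open('f0.pkl','rb'));S=grab('scene');T=grab('top')
for n,fs,roi in(('S',(S0,S),(212,255,250,300)),('T',(T0,T),(405,250,450,300))):
    for f in fs:
        x0,y0,x1,y1=roi;im=np.asarray(f['pixels'])[y0:y1,x0:x1];h=cv2.cvtColor(im,cv2.COLOR_BGR2HSV)
        w=(h[...,2]>150)&(h[...,1]<50);b=cv2.inRange(h,(105,120,40),(125,255,255))>0
        top=b&(h[...,2]>130)
        for m in(w,b,top): ys,xs=np.nonzero(m);print(n,m.sum(),(xs.mean()+x0).round(2),(ys.mean()+y0).round(2),end=' | ')
        print()
E
```

```text
S 340 232.39 282.28 | S 179 229.34 273.89 | S 54 227.3 267.43 | 
S 434 233.12 279.49 | S 180 229.77 273.9 | S 57 227.86 267.3 | 
T 470 428.11 272.55 | T 154 433.09 271.89 | T 73 435.55 270.42 | 
T 473 427.71 272.44 | T 152 432.82 271.69 | T 80 435.35 270.36 |
```

```bash
python3 -c "
from rig import arm
print(arm.sign_off())"
```

```text
the job is handed in; nothing more can be done
None
```

I did the whole job in the order you asked and handed it in at about 30 s. My checks showed nothing failed. The hand-in gives no verdict, so this rests on my own pictures and force readings.

- **Clamp:** I pushed the red handle down to its stop, where the force jumped by about 12 N at roughly 0.14 rad above the bed. In the last picture the handle is down and the pad is on the panel.
- **Strip:** I pressed each of the six links with the roller wheel at about 17–18 N, then rolled the whole strip from left to right at about 15–17 N. The wheel's height under load worked out about the same on every link checked. The pictures show all six in one line and clearly lower than before. I did not measure the last fraction of a millimetre of any link directly.
- **Roller:** It is back in the black stand. The arm returned to within 0.1 mm of the pose where it gripped the roller, and the force rose by about 4 N as the plate met the rim. Compared with the first pictures, the plate and handle sit about 1 mm to one side, with no sign of tilt.
- **Other things:** Comparing the first and last pictures, only the clamp, the strip, the arm with its shadow and that small roller shift changed. The bystanders in view did not move, though the arm hid part of the turquoise stand from above in the last picture.

The two cameras disagreed by 3–5 mm. I corrected the jig position using the gripped roller before pressing.

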